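# Charge a milling jar from a lipped beaker

## Robot

A 6-joint arm with a two-finger parallel gripper is mounted at the origin on the work surface. World frame = base frame: x ahead of the robot, y to its left, z up, the work surface at z = 0. Lengths are in m, angles in rad, forces in N, time in s.
With the tool pointing down it reaches from about 0.35 to 0.85 m from the base axis. Payload 8.1 kg.
Tool frame: the origin (TCP) lies on the centre line of the jaws, within the pads' length; the fingertips stand robot.tip_reach ahead of it and the grasp point (between the pads) lies 5 mm behind it (robot.tip_reach is the distance from the TCP to the fingertips, in m); z points along the fingers, y is the direction in which the jaws open and shut (so a half turn about z gives the same grasp; the last joint's range is limited). The gripper opens to 93 mm and grips with 3 to 60 N. Pads are 15 mm wide; open, the fingers measure 128 mm over their backs; the gripper's body (75 mm by 188 mm) begins 65 mm behind the grasp point.
Start: joints at [1.213, 0.13, 1.488, -0, 1.523, -0.085], TCP at [0.162, 0.578, 0.233] pointing down, gripper open.
Joint ranges: [-2.96, 2.96], [-0.89, 2.26], [0.02, 2.5], [-1.34, 4.48], [0, 2.73], [-2.66, 2.66]. Speed limits (rad/s): [2.39, 2.39, 2.79, 3.14, 3.14, 3.14].

## Interface

Orientations are given as a rotation vector (axis times angle).
In Python, from plant import sensors, read_camera, robot gives the robot as it stands.
- The arm moves only by the tool play_rows, never from a script. Its argument "series" is a list that holds one entry, the list of rows, each a list of 5 numbers: the closure, from -1 (fully open) to 1 (shut), then the shift along the world's x, y, z in m, then the turn about the world's z in rad. A call has 1 to 8 rows; each row is the pose to reach, as a shift and turn from the pose commanded when the call began; what a row does not reach only later rows make up. A row lasts 1/10 s, in which the tool goes at most 50 mm and 8.59 degrees, less where a joint would pass 70% of its speed; a pose out of reach is approached as far as the arm can. A call with a gripper value outside its range is refused whole. The fingers move at their own pace and stop on an object; "force" is the grip in N (left out, the last holds). Time passes only in rows, so rows that repeat a pose let the fingers close. It gives the time, the measured TCP pose, the force and the opening at its end, in the units of the state.
- sensors.read_state(): the state, without advancing time (a new reading comes with each control period).
- read_camera(name): name is "scene" or "top"; returns a dict with "color" (384x512x3 uint8, red, green, blue), "range_z" (384x512 float32, m along the optical axis (not along the pixel's ray), 0 where there is no reading), "intrinsics" (3x3 intrinsics, pixels), "rvec" (rotation vector, rad) and "tvec" (3), from world to camera coordinates, as OpenCV has them. Camera axes: x right, y down, z forward; pixel columns grow to the right and rows downward; lengths in m; the calibration is good to about 2 mm. A picture is of the moment at which its call begins.
- robot.close_job(): hands the job in, once; it reports no verdict.
The state is a dict: "t": time; "q": joint angles; "dq": joint speeds; "joint_torque": joint torques, N m; "tool_pos": TCP position; "orientation": TCP orientation; "force": force on the tool from outside, world axes, zero at the start; "wrist_torque": the same for the moment, N m; "opening": finger opening in m.
Only numpy, scipy, OpenCV 4.12 (cv2) and the standard library are available. Lean on these libraries where they do the work, as an engineer would, in place of code of your own. Each camera call takes 0.05 s, during which the arm holds its last target.

## Task

Charge the open milling jar with the three steel grinding balls, weighing them by difference. Lift the porcelain beaker that holds the balls out of the rack, stand it gently on the balance pan and let go so that the reading can settle; then take hold of it afresh in the way that suits tipping, rest its lip just inside the jar's mouth while it is still no more than half tipped, and only then tip it right over so that every ball runs over the lip into the jar. Finally stand the empty beaker back upright on the pan and let go, with the jar still standing in its place and the other beakers, the closed jar and the loose cap left alone.

Things in the scene. Friction and masses are not known exactly. Their poses are not given: they have to be found in the camera images.
- beaker: White porcelain beaker with a pouring lip, holding the three balls, in one of the rack's wells, lip roughly along the row. 60 mm high; straight outer wall, 54 mm across between the flanks that face its own +y and -y, up to 56 mm elsewhere. Origin at the centre of its underside, z up, x towards the lip. Empty mass 0.10 to 0.17 kg.
- beaker_lip (a point): Tip of that beaker's lip, on the edge the balls run over: x = 46, y = 0, z = 60 mm in the beaker's frame. The lip grows out of the wall above z = 42 mm; its underside runs through x, z = 27, 42; 34, 53; 46, 60 mm; it is 18 mm wide at the tip, about 40 mm at the wall, 2 mm thick, open on top.
- beaker_mid (a point): Centre of that beaker, on its axis 30 mm above its underside. Inside, the floor is at z = 6 mm, 37 mm across, and the wall slopes outwards by 7.5 degrees to 48 mm across at the rim. The balls stay in until it is tipped to about 80 degrees and run out by about 95 degrees.
- ball1_center (a point): Centre of a steel grinding ball, 15 mm in diameter, 14 g, at first in the beaker.
- ball2_center (a point): Centre of a steel grinding ball, 15 mm in diameter, 14 g, at first in the beaker.
- ball3_center (a point): Centre of a steel grinding ball, 15 mm in diameter, 14 g, at first in the beaker.
- rack: Grey plastic beaker rack, fixed. The beakers stand on its 6 mm base plate, in three round wells of 61 mm diameter at y = -84, 0 and 84 mm in the top plate (92 x 262 mm, upper face 46 mm high): their upper 20 mm stand out, rims at 66 mm. Origin under its centre, y along the row.
- balance: Precision balance, fixed, white body 172 mm wide (y), display towards the robot. Origin on the bench under the centre of the pan, x away from the display. The body reaches from x = -156 to 83 mm, 52 mm high under the pan, 46 mm at the display. The round pan, 124 mm in diameter, does not move.
- pan (a point): Centre of the upper face of the balance pan, 70 mm above the bench.
- jar: Open stainless steel milling jar, loose, 0.44 to 0.72 kg: body 72 mm in diameter up to 74 mm, sloping shoulder up to 90 mm, then a neck of 46 mm outer and 38 mm inner diameter up to the rim at 112 mm. Origin at the centre of its underside, z up.
- jar_mouth (a point): Centre of the open jar's mouth, level with its rim, 112 mm above its underside; z along the jar's axis.
- spare_a: An empty beaker of the same shape in the rack; origin at the centre of its underside, x towards its lip. Leave it alone.
- spare_b: Another empty beaker of the same shape in the rack; origin likewise. Leave it alone.
- closed_jar: A closed milling jar of the same shape with a black screw cap (57 mm across) on, 115 mm high in all; origin at the centre of its underside. Leave it alone.
- jar_cap: The open jar's black screw cap, 57 mm across, 19 mm high, lying on the bench; origin at the centre of its underside. Leave it alone.
Not all that is in view belongs to the job. Leave any orange or purple look-alike of the beaker alone.

How it is judged:
By the outcome, as a careful person would: the job done as asked, in the order asked, and still so for the second after the job is handed in, with the robot touching nothing.
It also fails if it takes over 58 s, if anything falls off the work surface, if the arm or the gripper's body presses on something with over 40 N, if the wrist force passes 120 N, or if a joint passes its speed limit or range.

## Working session

There is one attempt and no reset: what is moved stays moved. The work goes in short steps, Python scripts to look and compute and a tool call to move; the robot and the scene stay as the last step left them, time stands still between calls to the robot, and variables do not carry over. Pictures are saved under pics/ and viewed, and the job is handed in when it is done.

Besides the shell and the picture viewer there is one more tool, called after "Request:" as a command line: name --argument value ..., lists and objects as JSON in quotes. play_rows: Moves the arm, as the interface text tells. Its arguments: {"type":"object","properties":{"series":{"type":"array","items":{"type":"array","items":{"type":"array","items":{"type":"number"}}}},"force":{"type":"number"}},"required":["series"]}

```bash
ls -la; mkdir -p pics
cat > h.py <<'E'
import numpy as np,cv2
from plant import sensors, read_camera, robot
def grab(n,tag):
    c=read_camera(n); np.savez(f'pics/{tag}.npz',**c)
    cv2.imwrite(f'pics/{tag}.png',cv2.cvtColor(c['color'],cv2.COLOR_RGB2BGR)); return c
def load(tag): return dict(np.load(f'pics/{tag}.npz'))
def cloud(c):
    K=c['intrinsics'];R=cv2.Rodrigues(c['rvec'])[0];t=c['tvec'].reshape(3)
    z=c['range_z'].astype(float);v,u=np.indices(z.shape)
    P=np.stack([(u-K[0,2])/K[0,0]*z,(v-K[1,2])/K[1,1]*z,z],-1)
    W=(P-t)@R; W[z==0]=np.nan; return W
def ray(c,u,v,h):
    K=c['intrinsics'];R=cv2.Rodrigues(c['rvec'])[0];t=c['tvec'].reshape(3)
    o=-R.T@t; d=R.T@np.array([(u-K[0,2])/K[0,0],(v-K[1,2])/K[1,1],1.]); return o+d*(h-o[2])/d[2]
E
python3 - <<'E'
from h import *
for n in('scene','top'):
    c=grab(n,n+'0'); R=cv2.Rodrigues(c['rvec'])[0]; print(n,-R.T@c['tvec'].reshape(3),R[2],c['intrinsics'][0,0])
print(sensors.read_state()); print(robot.tip_reach,[a for a in dir(robot) if a[0]!='_'])
E
```

```text
total 12
drwxr-xr-x  3 agent agent 4096 Dec  6 15:53 .
drwxr-xr-x 23 root  root  4096 Dec  6 15:53 ..
drwxr-xr-x  2 agent agent 4096 Dec  6 15:53 pics
scene [1.23660499 0.02809813 0.96666073] [-0.57471837  0.05679142 -0.8163783 ] 386.8234211331044
top [0.43391811 0.09033665 1.08796785] [ 0.1731213   0.01133874 -0.98483524] 383.0327200494412
{'t': 0.1, 'q': array([ 1.21262823e+00,  1.31086451e-01,  1.48920181e+00,  3.92350881e-06,
        1.52298664e+00, -8.54099511e-02]), 'dq': array([ 7.66105737e-04, -1.79253481e-03, -3.38985985e-05,  2.84568593e-04,
       -9.88934268e-04,  1.31777211e-03]), 'joint_torque': array([ 1.24744132e-03, -5.61345434e+01, -4.93095195e+01,  7.70036923e-02,
        2.92164052e-02, -1.18737395e-05]), 'tool_pos': array([0.16143995, 0.5773533 , 0.23167458]), 'orientation': array([-4.27069914e-01, -3.11205078e+00,  2.57608839e-03]), 'force': array([-0.70003716,  0.03647546,  0.32663211]), 'wrist_torque': array([-0.00862844, -0.00560178, -0.03046942]), 'opening': 0.09290174717619548}
0.014 ['IKError', 'close_job', 'tip_reach']
```

View pics/scene0.png

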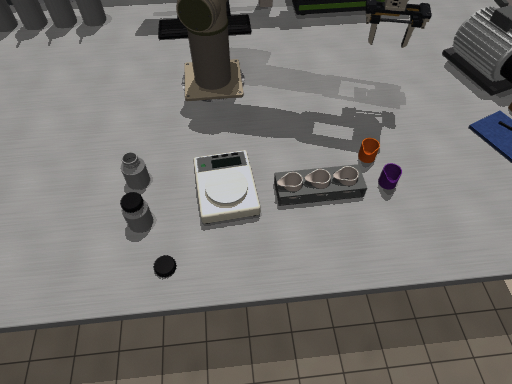

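View pics/top0.png

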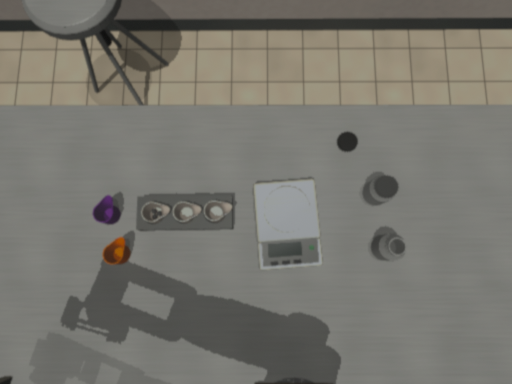

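The scene view shows the rack at right of the balance. In the top view the rack is at (186,212); the beaker at (155,212) seems to hold the dark balls, with its lip to the right (−y). The balance is at (288,210), the open jar at (395,246), the closed jar at (384,187) and the cap at (347,142).

Run:
```python
from h import *
c=load('top0');s=load('scene0')
a=cv2.resize(c['color'][185:260,130:245],None,fx=7,fy=7,interpolation=cv2.INTER_CUBIC)[:,:800]
cv2.imwrite('pics/a.png',a[:,:,::-1])
b=cv2.resize(s['color'][130:215,265:405],None,fx=5.7,fy=5.7,interpolation=cv2.INTER_CUBIC)
cv2.imwrite('pics/b.png',b[:,:,::-1])
d=cv2.resize(c['color'][170:270,350:430],None,fx=5.7,fy=5.7,interpolation=cv2.INTER_CUBIC)
cv2.imwrite('pics/d.png',d[:,:,::-1])
W=cloud(c)
def prof(u0,u1,v0,v1,lo,hi):
    w=W[v0:v1,u0:u1].reshape(-1,3); w=w[(w[:,2]>lo)&(w[:,2]<hi)]
    return w
for nm,(box) in dict(rim0=(135,172,195,228,.058,.08),rim1=(172,203,195,228,.058,.08),rim2=(203,236,195,228,.058,.08),racktop=(130,240,190,235,.036,.056),pan=(255,325,175,245,.066,.08),body=(245,330,170,280,.035,.06),jar=(375,415,225,265,.105,.125),cjar=(365,405,165,205,.105,.125),cap=(330,365,125,160,.012,.03)).items():
    w=prof(*box); print(nm,len(w),w.min(0).round(3),w.max(0).round(3),np.median(w,0).round(4),((w.min(0)+w.max(0))/2).round(4))
```

```text
rim0 139 [0.529 0.335 0.058] [0.584 0.411 0.071] [0.5621 0.3691 0.0639] [0.5565 0.3732 0.0645]
rim1 133 [0.532 0.251 0.058] [0.584 0.325 0.07 ] [0.5626 0.2813 0.0635] [0.5578 0.2881 0.0642]
rim2 129 [0.533 0.168 0.058] [0.587 0.241 0.071] [0.5701 0.1975 0.064 ] [0.5599 0.2047 0.0644]
racktop 2091 [0.512 0.169 0.036] [0.607 0.43  0.056] [0.5529 0.3061 0.045 ] [0.5592 0.2997 0.046 ]
pan 1565 [ 0.503 -0.041  0.066] [0.625 0.079 0.075] [0.5643 0.0182 0.0691] [0.5641 0.0191 0.0705]
body 3642 [ 0.406 -0.075  0.035] [0.653 0.11  0.057] [0.4933 0.0148 0.0484] [0.5293 0.0172 0.0459]
jar 92 [ 0.443 -0.276  0.105] [ 0.486 -0.231  0.115] [ 0.4634 -0.2538  0.1107] [ 0.4648 -0.2535  0.1104]
cjar 395 [ 0.591 -0.267  0.105] [ 0.649 -0.209  0.119] [ 0.6189 -0.236   0.113 ] [ 0.6198 -0.238   0.1119]
cap 299 [ 0.741 -0.192  0.012] [ 0.798 -0.136  0.023] [ 0.7694 -0.1625  0.0177] [ 0.7696 -0.1637  0.0177]
```

View pics/a.png

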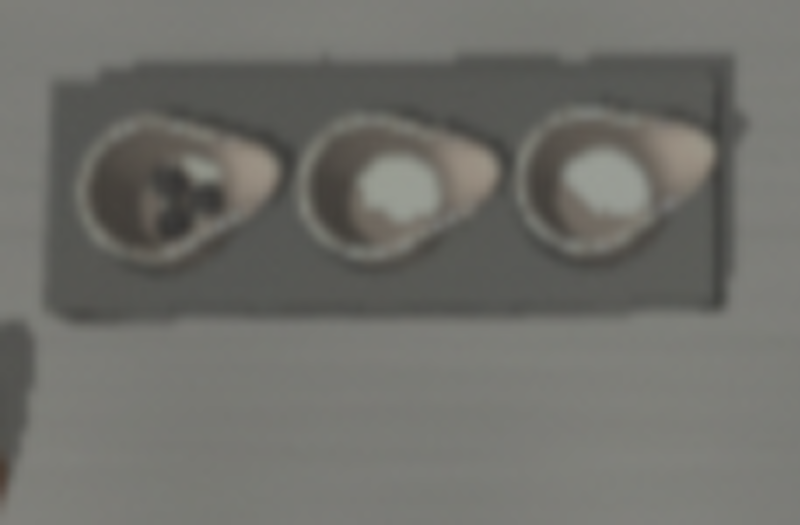

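View pics/b.png

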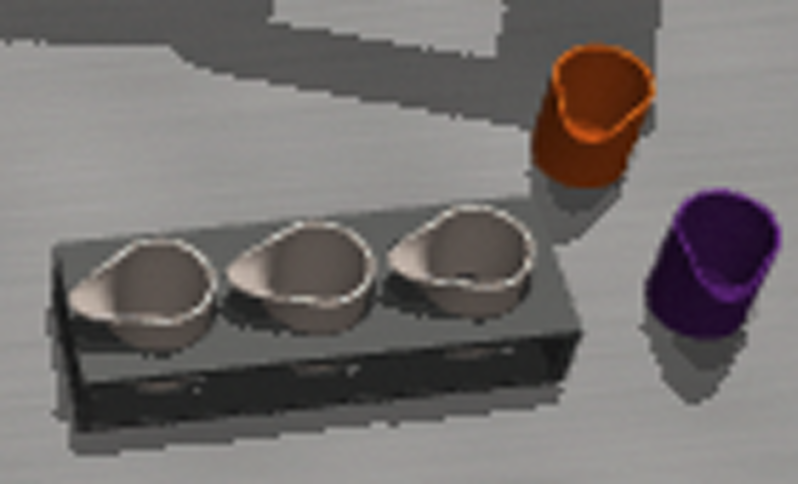

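View pics/d.png

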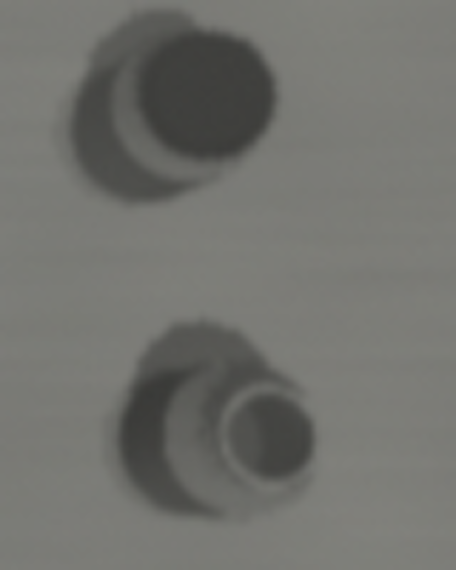

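The enlargement confirms that the leftmost beaker (151,212) holds the three balls. Its lip points right (−y), turned slightly towards +x. Next I'll measure its exact pose and heading.

Run:
```python
from h import *
c=load('top0');W=cloud(c)
w=W[195:228,135:172].reshape(-1,3); w=w[(w[:,2]>.060)&(w[:,2]<.08)]
tip=w[w[:,1]<.341]; print('tip',tip.mean(0),len(tip))
body=w[w[:,1]>.365][:,:2].astype(np.float32)
(cx,cy),r=cv2.minEnclosingCircle(body); print(cx,cy,r)
A=np.c_[2*body,np.ones(len(body))];s=np.linalg.lstsq(A,(body**2).sum(1),rcond=None)[0];print('fit',s[:2],np.sqrt(s[2]+s[0]**2+s[1]**2))
# rays on crop a: px scale 7
for n,u,v in (('L',80,190),('T',150,115),('B',152,263),('tip',280,165)):
    print(n,ray(c,130+u/7-.5,185+v/7-.5,.066).round(4))
w=W[190:235,130:240].reshape(-1,3); w=w[(abs(w[:,2]-.046)<.006)]
print('rack',cv2.minAreaRect(w[:,:2].astype(np.float32)*1000))
w=W[225:265,375:415].reshape(-1,3); w=w[(abs(w[:,2]-.112)<.005)]
A=np.c_[2*w[:,:2],np.ones(len(w))];s=np.linalg.lstsq(A,(w[:,:2]**2).sum(1),rcond=None)[0];print('jar',s[:2],np.sqrt(s[2]+s[0]**2+s[1]**2))
sc=load('scene0');V=cloud(sc)
for nm,lo,hi,box in (('jar',.105,.12,(.42,.51,-.3,-.2)),('b0',.06,.075,(.52,.6,.33,.42)),('pan',.066,.074,(.49,.64,-.06,.1))):
    m=(V[...,2]>lo)&(V[...,2]<hi)&(V[...,0]>box[0])&(V[...,0]<box[1])&(V[...,1]>box[2])&(V[...,1]<box[3]); p=V[m]; print(nm,len(p),p.min(0).round(4),p.max(0).round(4),((p.max(0)+p.min(0))/2).round(4))
```

```text
tip [0.56090291 0.33791034 0.06541572] 13
0.5571443438529968 0.384117990732193 0.028372447937726974
fit [0.55668608 0.38342325] 0.02607427533805039
L [0.5571 0.4107 0.066 ]
T [0.5863 0.3852 0.066 ]
B [0.529  0.3815 0.066 ]
tip [0.5669 0.334  0.066 ]
rack ((558.51318359375, 300.0220642089844), (92.61224365234375, 261.552734375), 1.038204312324524)
jar [ 0.46518551 -0.25391239] 0.021207524503962873
jar 75 [ 0.4422 -0.2795  0.105 ] [ 0.491  -0.2331  0.1135] [ 0.4666 -0.2563  0.1092]
b0 97 [0.5307 0.3323 0.06  ] [0.5868 0.41   0.0672] [0.5588 0.3712 0.0636]
pan 1113 [ 0.5051 -0.0439  0.066 ] [0.6287 0.0784 0.0732] [0.5669 0.0173 0.0696]
```

Run:
```python
from h import *
s=load('scene0');c=load('top0')
for n,u,v in (('tip',388,262),('right',534,262),('top',473,207),('bot',482,290)):
    print(n,ray(s,265+u/5.7-.5,130+v/5.7-.5,.066).round(4))
for C,t in((c,'top'),(s,'scene')):
    W=cloud(C); m=(W[...,2]>.059)&(W[...,2]<.08)&(W[...,0]>.52)&(W[...,0]<.6)&(W[...,1]>.325)&(W[...,1]<.42)
    p=W[m][:,:2]; 
    for ctr in ((.557,.383),(.5575,.382)):
        d=p-ctr; r=np.hypot(*d.T); q=d[r>.033]; 
        print(t,len(q),np.degrees(np.arctan2(q[:,0],-q[:,1])).round(1), r.max())
    h=cv2.convexHull((p*1000).astype(np.float32))[:,0]; print(h.round(1).tolist())
```

```text
tip [0.5634 0.3318 0.066 ]
right [0.5716 0.4066 0.066 ]
top [0.5323 0.3844 0.066 ]
bot [0.5865 0.3755 0.066 ]
top 47 [ 39.   33.6  31.7  28.   25.1  23.6  21.3  21.4  22.9  20.1  18.9  16.2
  16.3  16.9  15.7  13.9  13.1  12.5  11.8  10.4   9.8   8.5   8.5   6.9
   6.3   5.5   3.9   3.8   3.1   3.7   2.7   2.5   2.5  -0.9  -0.5  -0.9
  -4.7  -4.3  -4.8  -4.3  -9.6  -9.3  -8.9  -8.1 -14.3 -13.1 -19.7] 0.05784107239424863
top 44 [ 31.9  28.   25.   23.5  21.1  21.2  22.8  19.9  18.6  15.9  16.   16.6
  15.3  13.5  12.8  12.   11.4  10.    9.4   8.1   7.9   6.4   5.8   5.
   3.1   2.4   3.    2.1   1.9   2.   -1.7  -1.2  -1.5  -5.6  -5.1  -5.5
  -5.  -10.7 -10.3  -9.8  -8.9 -15.5 -14.2 -21. ] 0.05682210272974136
[[583.5999755859375, 382.5], [583.5999755859375, 385.29998779296875], [583.2000122070312, 387.29998779296875], [581.0999755859375, 396.6000061035156], [578.2999877929688, 401.70001220703125], [573.0999755859375, 407.5], [559.0999755859375, 411.3999938964844], [551.0, 411.1000061035156], [542.4000244140625, 406.3999938964844], [539.9000244140625, 404.1000061035156], [534.5, 398.3
[... 877 characters left out ...]
00244140625, 391.1000061035156], [580.2000122070312, 397.79998779296875], [579.2000122070312, 399.3999938964844], [576.4000244140625, 401.8999938964844], [563.7000122070312, 408.8999938964844], [559.9000244140625, 410.0], [546.0999755859375, 405.0], [535.7999877929688, 401.1000061035156], [531.4000244140625, 389.70001220703125], [530.7000122070312, 377.5], [534.5, 370.29998779296875], [538.4000244140625, 363.1000061035156], [544.2999877929688, 352.70001220703125], [552.0999755859375, 339.20001220703125], [558.9000244140625, 333.8999938964844], [566.0, 332.29998779296875], [570.4000244140625, 334.20001220703125], [573.5999755859375, 339.70001220703125], [584.7999877929688, 366.6000061035156]]
```

Request:
play_rows --series '[[[-1,0.396,-0.195,-0.05,-1.14],[-1,0.396,-0.195,-0.05,-1.14],[-1,0.396,-0.195,-0.05,-1.14],[-1,0.396,-0.195,-0.05,-1.14],[-1,0.396,-0.195,-0.05,-1.14],[-1,0.396,-0.195,-0.05,-1.14],[-1,0.396,-0.195,-0.05,-1.14],[-1,0.396,-0.195,-0.05,-1.14]]]' --force 15

```text
t: 0.9
tool_pos: [0.5196, 0.4009, 0.1869]
orientation: [-2.046, -2.384, 0.001]
force: [-0.2, 0.6, 0.0]
opening: 0.093
```

Request:
play_rows --series '[[[-1,0.038,-0.018,-0.03,0],[-1,0.038,-0.018,-0.03,0],[-1,0.038,-0.018,-0.03,0]]]'

```text
t: 1.2
tool_pos: [0.5559, 0.3827, 0.1551]
orientation: [-2.041, -2.386, 0.006]
force: [-0.7, 0.2, 0.1]
opening: 0.0931
```

Run:
```python
from h import *
s=sensors.read_state();print(s['tool_pos'],s['orientation'],s['t'])
c=grab('scene','s1');b=cv2.resize(c['color'][100:230,250:410],None,fx=5,fy=4.6,interpolation=cv2.INTER_CUBIC);cv2.imwrite('pics/s1b.png',b[:,:,::-1])
```

```text
[0.55593921 0.38272552 0.15514892] [-2.04067707 -2.38643387  0.00604462] 1.2
```

View pics/s1b.png

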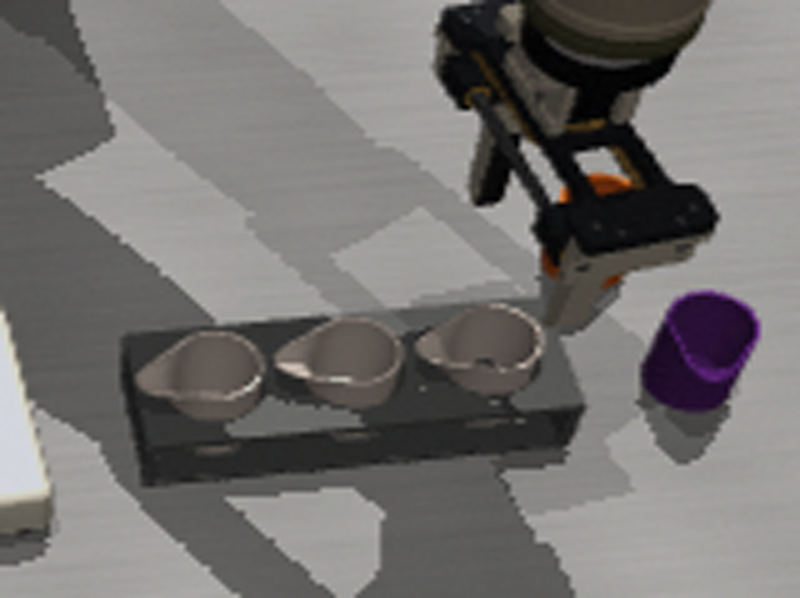

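The picture shows the open gripper above and right of the loaded beaker (px ~490,350 in the crop), with the jaws across the row as planned. Descending now.

Request:
play_rows --series '[[[-1,0.001,0,-0.05,0],[-1,0.001,0,-0.091,0],[-1,0.001,0,-0.091,0],[0.2,0.001,0,-0.091,0],[1,0.001,0,-0.091,0],[1,0.001,0,-0.091,0],[1,0.001,0,-0.091,0],[1,0.001,0,-0.091,0]]]' --force 15

```text
t: 2.05
tool_pos: [0.5576, 0.3845, 0.0676]
orientation: [2.039, 2.39, 0.002]
force: [0.5, -0.1, -0.3]
opening: 0.0576
```

Request:
play_rows --series '[[[1,0,0,0,0],[1,0,0,0,0],[1,0,0,0,0]]]'

```text
t: 2.35
tool_pos: [0.5574, 0.3844, 0.0673]
orientation: [2.039, 2.39, 0.001]
force: [-2.6, -0.9, 6.4]
opening: 0.0536
```

Request:
play_rows --series '[[[1,0,0,0.02,0],[1,0,0,0.05,0],[1,0,0,0.08,0],[1,0,0,0.11,0],[1,0,0,0.11,0]]]'

```text
t: 2.85
tool_pos: [0.5597, 0.3856, 0.1821]
orientation: [2.038, 2.388, 0.012]
force: [0.5, 1.0, -0.4]
opening: 0.0542
```

Run:
```python
from h import *
s=sensors.read_state();print(s['tool_pos'],s['force'],s['opening'])
c=grab('scene','s2');b=cv2.resize(c['color'][80:210,250:410],None,fx=5,fy=4.6,interpolation=cv2.INTER_CUBIC);cv2.imwrite('pics/s2b.png',b[:,:,::-1])
```

```text
[0.55965906 0.38557262 0.18213794] [ 0.53686417  1.01765306 -0.4066085 ] 0.05415115933713354
```

View pics/s2b.png

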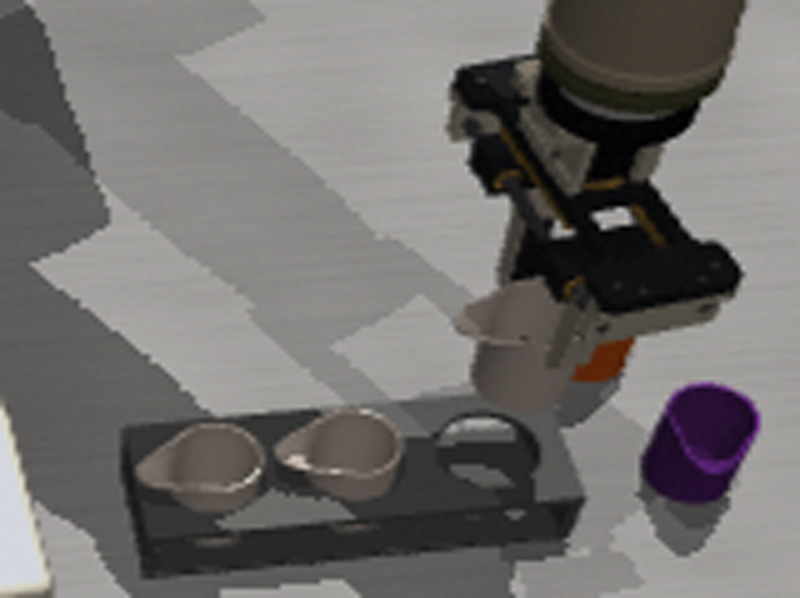

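The beaker is lifted upright and clear of its well (px ~520,350); the spares are untouched. Now I carry it to the pan.

Request:
play_rows --series '[[[1,0.001,-0.015,0,-0.02],[1,0.002,-0.06,0,-0.05],[1,0.003,-0.105,0,-0.1],[1,0.004,-0.15,0,-0.15],[1,0.005,-0.195,0,-0.15],[1,0.005,-0.24,0,-0.15],[1,0.005,-0.285,0,-0.15],[1,0.005,-0.32,0,-0.15]]]'

```text
t: 3.7
tool_pos: [0.56, 0.0607, 0.1736]
orientation: [-2.213, -2.226, 0.006]
force: [0.7, -0.6, -1.8]
opening: 0.0539
```

Request:
play_rows --series '[[[1,0,-0.03,0,0],[1,0,-0.045,0,0],[1,0,-0.047,-0.02,0],[1,0,-0.047,-0.03,0]]]'

```text
t: 4.1
tool_pos: [0.5604, 0.0166, 0.1436]
orientation: [-2.212, -2.226, 0.004]
force: [-0.2, 0.2, -2.3]
opening: 0.0541
```

Request:
play_rows --series '[[[1,0,0,-0.006,0],[1,0,0,-0.008,0],[1,0,0,-0.0095,0],[1,0,0,-0.0105,0],[1,0,0,-0.0105,0]]]'

```text
t: 4.6
tool_pos: [0.5625, 0.0175, 0.1366]
orientation: [2.212, 2.23, 0.001]
force: [0.7, -0.4, -1.6]
opening: 0.054
```

Run:
```python
from h import *
c=grab('scene','s3');b=cv2.resize(c['color'][100:230,150:310],None,fx=5,fy=4.6,interpolation=cv2.INTER_CUBIC);cv2.imwrite('pics/s3b.png',b[:,:,::-1])
print(sensors.read_state()['tool_pos'],sensors.read_state()['force'])
```

```text
[0.56252753 0.01749071 0.13659752] [ 0.00563398  0.06690714 -2.64480799]
```

View pics/s3b.png

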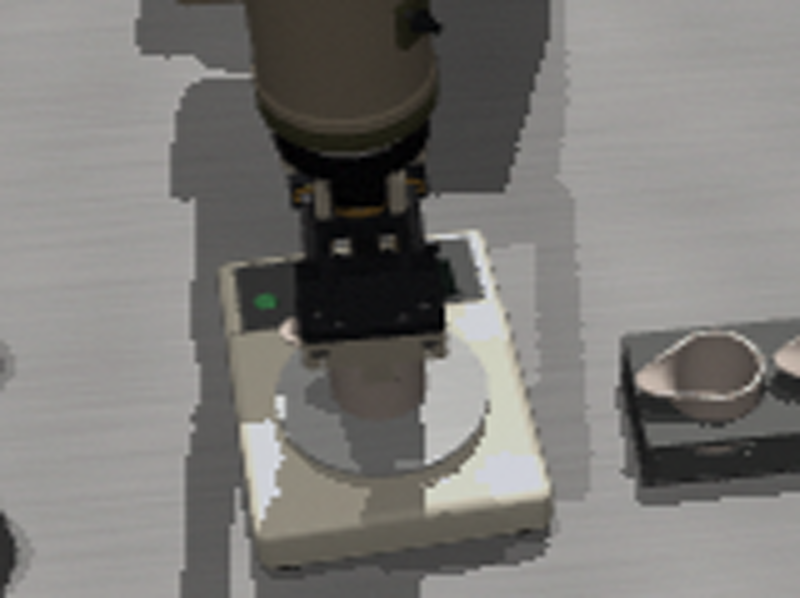

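Request:
play_rows --series '[[[1,0,0,-0.002,0],[1,0,0,-0.003,0],[1,0,0,-0.004,0],[1,0,0,-0.004,0]]]'

```text
t: 5.05
tool_pos: [0.5621, 0.0172, 0.1319]
orientation: [-2.212, -2.23, 0.0]
force: [0.5, 0.6, -1.5]
opening: 0.0539
```

The beaker hangs over the pan at (380,380) in the crop, lip to the left, a few mm from touching down.

Request:
play_rows --series '[[[1,0,0,-0.001,0],[1,0,0,-0.0015,0],[1,0,0,-0.0015,0]]]'

```text
t: 5.35
tool_pos: [0.5623, 0.0175, 0.1314]
orientation: [-2.212, -2.23, -0.001]
force: [-3.6, 2.0, 4.4]
opening: 0.0535
```

Request:
play_rows --series '[[[-0.3,0,0,0,0],[-0.5,0,0,0,0],[-0.7,0,0,0,0],[-1,0,0,0,0],[-1,0,0,0,0]]]'

```text
t: 5.85
tool_pos: [0.5622, 0.0172, 0.1305]
orientation: [-2.213, -2.23, 0.0]
force: [-0.6, 1.4, -0.1]
opening: 0.0879
```

Request:
play_rows --series '[[[-1,0,0,0.05,0],[-1,0,0,0.1,0],[-1,-0.05,0,0.1,0],[-1,-0.1,0,0.1,0],[-1,-0.1,0,0.1,0],[-1,-0.1,0,0.1,0],[-1,-0.1,0,0.1,0],[-1,-0.1,0,0.1,0]]]'

```text
t: 6.65
tool_pos: [0.4634, 0.0171, 0.231]
orientation: [2.212, 2.23, 0.001]
force: [-0.1, 1.1, -0.5]
opening: 0.0927
```

Run:
```python
from h import *
c=grab('scene','s4');b=cv2.resize(c['color'][120:230,150:310],None,fx=5,fy=4.6,interpolation=cv2.INTER_CUBIC);cv2.imwrite('pics/s4b.png',b[:,:,::-1])
t=grab('top','t4');b=cv2.resize(t['color'][160:280,220:340],None,fx=4.8,fy=4.8,interpolation=cv2.INTER_CUBIC);cv2.imwrite('pics/t4b.png',b[:,:,::-1])
for C in (t,c):
    W=cloud(C); m=(W[...,2]>.121)&(W[...,2]<.14)&(W[...,0]>.5)&(W[...,0]<.63)&(W[...,1]>-.06)&(W[...,1]<.08)
    p=W[m]; print(len(p),p.min(0),p.max(0)); h=cv2.convexHull((p[:,:2]*1000).astype(np.float32))[:,0]; print(h.round(0).tolist())
print(sensors.read_state()['tool_pos'])
```

```text
Traceback (most recent call last):
ValueError: zero-size array to reduction operation minimum which has no identity
```

View pics/s4b.png

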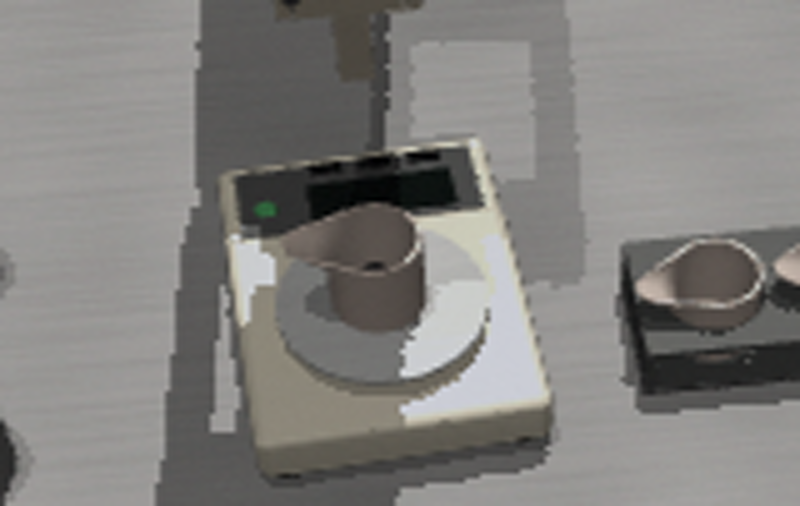

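View pics/t4b.png

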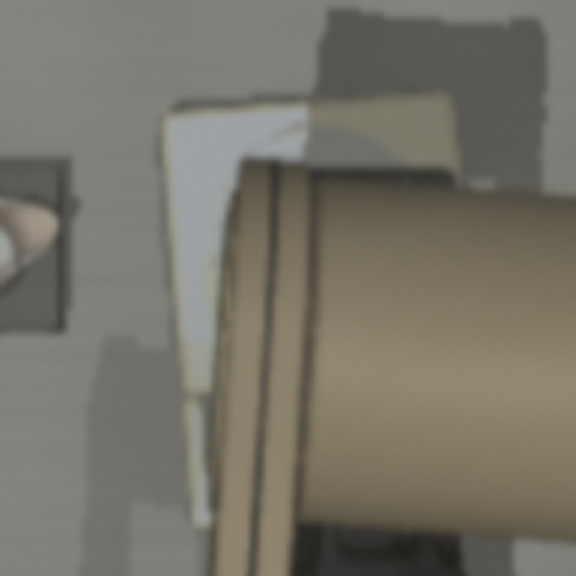

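Run:
```python
from h import *
c=load('s4')
W=cloud(c); m=(W[...,2]>.121)&(W[...,2]<.14)&(W[...,0]>.5)&(W[...,0]<.63)&(W[...,1]>-.06)&(W[...,1]<.08)
p=W[m]; print(len(p),p.min(0),p.max(0)); h=cv2.convexHull((p[:,:2]*1000).astype(np.float32))[:,0]; print(h.round(0).tolist())
for n,u,v in (('tip',275,245),('right',418,250),('top',380,204),('bot',390,274)):
    print(n,ray(c,150+u/5-.5,120+v/4.6-.5,.130).round(4))
```

```text
167 [ 0.53392211 -0.03416712  0.1210344 ] [0.59283137 0.0412749  0.13319139]
[[593.0, 19.0], [588.0, 30.0], [581.0, 37.0], [578.0, 39.0], [576.0, 40.0], [560.0, 41.0], [554.0, 41.0], [543.0, 34.0], [534.0, 26.0], [535.0, 12.0], [543.0, -11.0], [551.0, -25.0], [553.0, -28.0], [562.0, -34.0], [564.0, -34.0], [574.0, -29.0], [589.0, 3.0], [590.0, 6.0], [592.0, 11.0]]
tip [ 0.5635 -0.0381  0.13  ]
right [0.5759 0.04   0.13  ]
top [0.5381 0.0215 0.13  ]
bot [0.5923 0.0234 0.13  ]
```

The scene view shows the beaker standing upright and free on the pan at (378,265), lip to the left. In the top view the arm hides it. I'll now re-grasp low on the flanks.

Request:
play_rows --series '[[[-1,0.05,0.002,0,0],[-1,0.098,0.002,0,0],[-1,0.099,0.002,-0.04,0],[-1,0.099,0.002,-0.08,0],[-1,0.099,0.002,-0.12,0],[-1,0.099,0.002,-0.135,0],[-1,0.099,0.002,-0.14,0],[-1,0.099,0.002,-0.14,0]]]'

```text
t: 7.55
tool_pos: [0.5618, 0.0192, 0.0912]
orientation: [2.212, 2.23, 0.0]
force: [-0.5, -0.8, 0.6]
opening: 0.0925
```

Lower another 4.5 mm, then close gently.

Request:
play_rows --series '[[[-1,0,0,-0.003,0],[-0.6,0,0,-0.0045,0],[-0.3,0,0,-0.0045,0],[0.2,0,0,-0.0045,0],[1,0,0,-0.0045,0],[1,0,0,-0.0045,0],[1,0,0,-0.0045,0],[1,0,0,-0.0045,0]]]' --force 4

```text
t: 8.35
tool_pos: [0.5614, 0.0192, 0.0863]
orientation: [2.212, 2.23, 0.0]
force: [-0.2, 0.2, 0.8]
opening: 0.0543
```

Request:
play_rows --series '[[[1,0,0,0,0],[1,0,0,0,0],[1,0,0,0.004,0],[1,0,0,0.01,0],[1,0,0,0.015,0],[1,0,0,0.02,0],[1,0,0,0.02,0],[1,0,0,0.02,0]]]'

```text
t: 9.15
tool_pos: [0.5614, 0.0192, 0.1064]
orientation: [2.212, 2.23, 0.001]
force: [-0.5, -0.2, -1.7]
opening: 0.0541
```

```bash
cat >> h.py <<'E'
def pic(tag,u0,u1,v0,v1,f=5):
    c=grab('scene',tag);b=cv2.resize(c['color'][v0:v1,u0:u1],None,fx=f,fy=f,interpolation=cv2.INTER_CUBIC);cv2.imwrite(f'pics/{tag}b.png',b[:,:,::-1])
    s=sensors.read_state();print(s['t'],s['tool_pos'].round(4),s['force'].round(2),s['wrist_torque'].round(3),s['opening'].round(4));return c
E
python3 -c "
from h import *
pic('s5',150,310,110,230)"
```

```text
Traceback (most recent call last):
  File "h.py", line 17, in pic
    s=sensors.read_state();print(s['t'],s['tool_pos'].round(4),s['force'].round(2),s['wrist_torque'].round(3),s['opening'].round(4));return c
                                                                                                              ^^^^^^^^^^^^^^^^^^
AttributeError: 'float' object has no attribute 'round'
```

View pics/s5b.png

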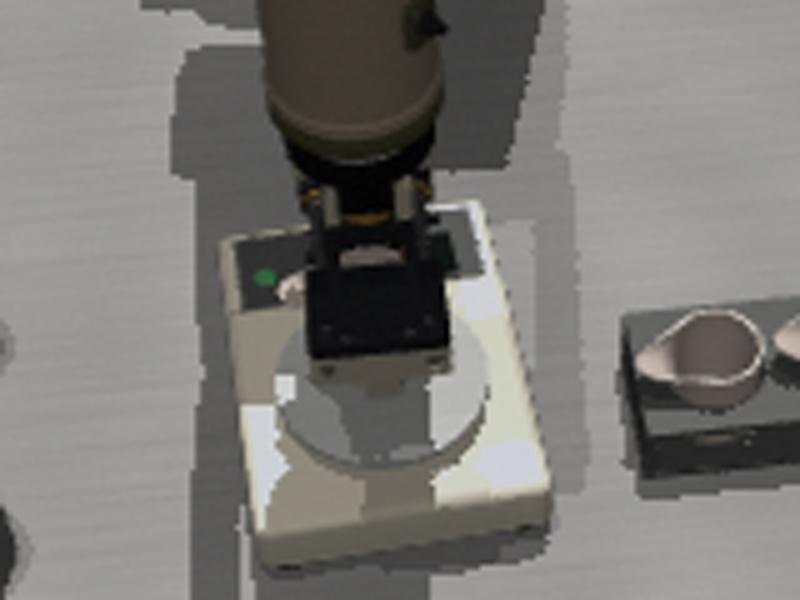

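```bash
sed -i "s/s\['opening'\].round(4)/round(s['opening'],4)/" h.py
cat >> h.py <<'E'
def pale(c,box):
    # porcelain points (pinkish pale) within a world box
    W=cloud(c); col=c['color'].astype(int)
    m=(W[...,0]>box[0])&(W[...,0]<box[1])&(W[...,1]>box[2])&(W[...,1]<box[3])&(W[...,2]>box[4])&(W[...,2]<box[5])
    return W[m],col[m],np.argwhere(m)
E
python3 -c "
from h import *
c=load('s5')
W=cloud(c)
for v in range(164,174):
    print(v,[(u,W[v,u].round(3).tolist(),c['color'][v,u].tolist()) for u in range(205,212,2)])
"
```

```text
164 [(205, [0.46, -0.042, 0.044], [47, 52, 48]), (207, [0.462, -0.036, 0.046], [49, 49, 49]), (209, [0.549, -0.023, 0.149], [91, 86, 82]), (211, [0.59, -0.015, 0.197], [34, 33, 34])]
165 [(205, [0.464, -0.042, 0.044], [35, 56, 41]), (207, [0.554, -0.029, 0.15], [101, 94, 91]), (209, [0.553, -0.023, 0.149], [166, 153, 145]), (211, [0.595, -0.015, 0.198], [35, 32, 31])]
166 [(205, [0.468, -0.043, 0.044], [42, 53, 44]), (207, [0.555, -0.029, 0.148], [189, 176, 165]), (209, [0.555, -0.024, 0.147], [182, 168, 158]), (211, [0.598, -0.015, 0.198], [38, 36, 35])]
167 [(205, [0.559, -0.035, 0.149], [80, 77, 75]), (207, [0.559, -0.029, 0.148], [196, 182, 171]), (209, [0.557, -0.024, 0.145], [185, 172, 161]), (211, [0.601, -0.016, 0.197], [41, 39, 37])]
168 [(205, [0.564, -0.035, 0.151], [120, 112, 106]), (207, [0.56, -0.03, 0.145], [130, 119, 112]), (209, [0.56, -0.024, 0.144], [118, 109, 102]), (211, [0.606, -0.016, 0.2], [26, 25, 25])]
169 [(205, [0.482, -0.043, 0.047], [48, 48, 48]), (207, [0.565, -0.03, 0.148], [123, 113, 107]), (209, [0.564, -0.024, 0.145], [114, 104, 98]), (211, [0.608, -0.016, 0.198], [35, 32, 32])]
170 [(205, [0.488, -0.043, 0.049], [49, 50, 49]), (207, [0.571, -0.029, 0.15], [105, 97, 91]), (209, [0.568, -0.024, 0.146], [107, 98, 92]), (211, [0.612, -0.016, 0.2], [35, 33, 33])]
171 [(205, [0.492, -0.043, 0.05], [96, 93, 84]), (207, [0.492, -0.037, 0.048], [125, 120, 107]), (209, [0.576, -0.024, 0.151], [116, 106, 100]), (211, [0.615, -0.016, 0.198], [38, 36, 34])]
172 [(205, [0.498, -0.043, 0.053], [142, 137, 123]), (207, [0.5, -0.037, 0.053], [140, 136, 123]), (209, [0.497, -0.031, 0.049], [141, 137, 122]), (211, [0.636, -0.015, 0.22], [43, 41, 39])]
173 [(205, [0.5, -0.043, 0.05], [141, 136, 122]), (207, [0.503, -0.037, 0.052], [141, 136, 122]), (209, [0.501, -0.031, 0.05], [142, 136, 124]), (211, [0.637, -0.015, 0.218], [45, 44, 42])]
```

Lip tip is at z≈0.150, so the beaker stays upright in the light grip. I'll pre-tilt it by pressing its rear bottom edge on the balance body's −y edge, so first I move out beside the balance.

Request:
play_rows --series '[[[1,0,-0.015,0.005,0],[1,0,-0.045,0.005,0],[1,0,-0.075,0.005,0],[1,0,-0.1,0.005,0],[1,0,-0.107,0,0],[1,0,-0.107,-0.015,0],[1,0,-0.107,-0.03,0],[1,0,-0.107,-0.033,0]]]' --force 5

```text
t: 10.0
tool_pos: [0.5588, -0.0863, 0.0694]
orientation: [-2.208, -2.228, 0.004]
force: [-0.1, 0.1, -1.7]
opening: 0.0545
```

```bash
python3 -c "
from h import *
c=pic('s6',130,290,110,230)
t=grab('top','t6');b=cv2.resize(t['color'][160:280,240:400],None,fx=5,fy=5,interpolation=cv2.INTER_CUBIC);cv2.imwrite('pics/t6b.png',b[:,:,::-1])
t0=load('top0');W=cloud(t0)
for xx in (.53,.56,.59):
    m=(abs(W[...,0]-xx)<.01)&(W[...,2]>.044)&(W[...,2]<.06)&(W[...,1]<0)&(W[...,1]>-.1); print(xx,np.sort(W[m][:,1])[:6].round(4),np.median(W[m][:,2]))
"
```

```text
10.05 [ 0.5591 -0.0863  0.0699] [-0.55  0.45 -2.24] [-0.036  0.092 -0.029] 0.0543
0.53 [-0.0702 -0.0697 -0.0679 -0.0676 -0.0675 -0.0674] 0.050517377581292655
0.56 [-0.0659 -0.0655 -0.0654 -0.0653 -0.0652 -0.065 ] 0.05061738495911917
0.59 [-0.0638 -0.0636 -0.0634 -0.0633 -0.063  -0.0629] 0.051472598780012896
```

View pics/s6b.png

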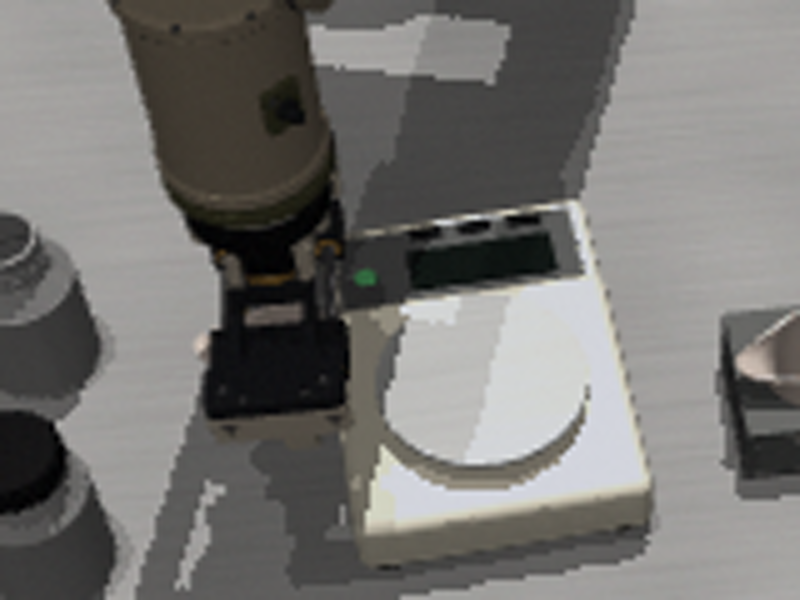

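View pics/t6b.png

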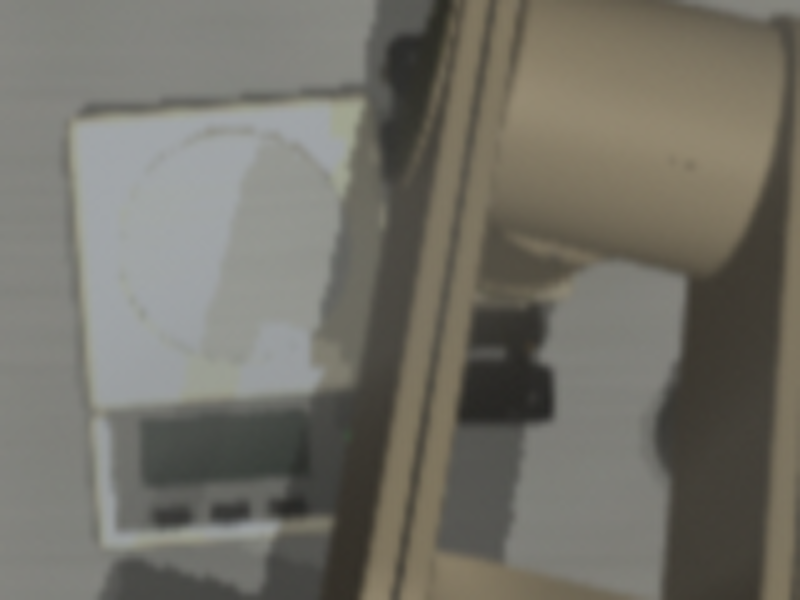

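The beaker now hangs beside the balance: gripper at (280,380) in the scene crop, lip tip just showing at (200,345). I'll shift 5 mm back over the edge and press down in steps.

Request:
play_rows --series '[[[1,0,0.005,0.004,0],[1,0,0.006,0.002,0],[1,0,0.006,-0.003,0],[1,0,0.006,-0.006,0],[1,0,0.006,-0.009,0],[1,0,0.006,-0.012,0]]]' --force 4

```text
t: 10.7
tool_pos: [0.5619, -0.0824, 0.0617]
orientation: [2.212, 2.229, 0.001]
force: [0.4, -2.2, 5.0]
opening: 0.0537
```

```bash
cat >> h.py <<'E'
def lip(c,box):
    p,col,ij=pale(c,box); ok=(col.min(1)>80)&(col[:,0]-col[:,2]>4); p=p[ok]
    if len(p)==0: print('none');return
    i=np.argsort(p[:,1])[:8]; print('lip pts n',len(p),'ymin pts mean',p[i].mean(0).round(4),'zmin',p[:,2].min().round(3),'zmax',p[:,2].max().round(3)); return p
E
python3 -c "
from h import *
lip(load('s6'),(.5,.62,-.18,-.09,.06,.16))
c=pic('s7',130,290,110,230)
lip(c,(.5,.62,-.18,-.09,.06,.16))
"
```

```text
lip pts n 21 ymin pts mean [ 0.5605 -0.1369  0.1118] zmin 0.106 zmax 0.115
10.75 [ 0.5617 -0.0823  0.0612] [ 1.95 -3.23  3.47] [-0.602 -0.191 -0.001] 0.0535
lip pts n 36 ymin pts mean [ 0.5631 -0.1392  0.1006] zmin 0.092 zmax 0.133
```

View pics/s7b.png

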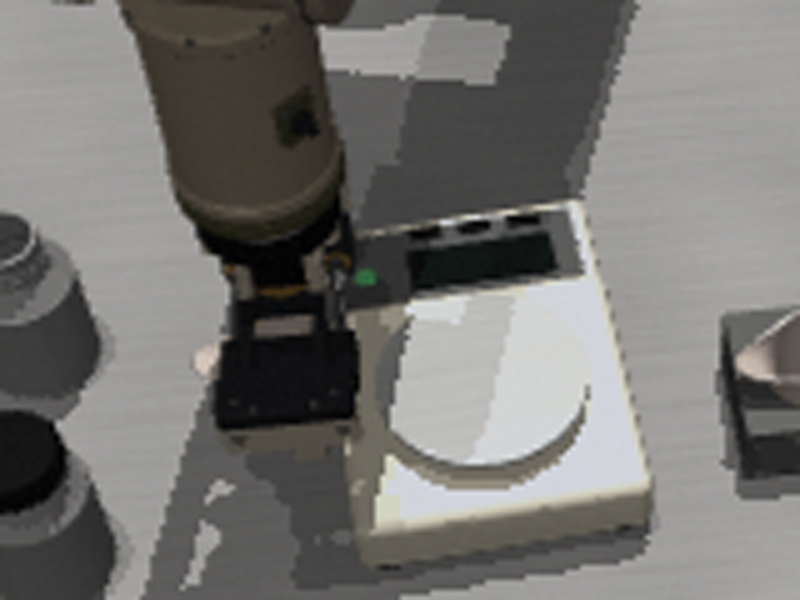

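It tilts: the lip tip moved out and down relative to the gripper. Continuing downward.

Request:
play_rows --series '[[[1,0,0,-0.003,0],[1,0,0,-0.006,0],[1,0,0,-0.009,0],[1,0,0,-0.009,0]]]' --force 4

```text
t: 11.15
tool_pos: [0.5598, -0.0811, 0.0505]
orientation: [-2.21, -2.228, 0.002]
force: [-0.2, -0.8, -2.2]
opening: 0.054
```

```bash
python3 -c "
from h import *
c=pic('s8',130,290,110,230)
p=lip(c,(.5,.62,-.18,-.085,.03,.16))
import math
"
```

```text
11.2 [ 0.5599 -0.0811  0.0507] [-0.1   0.13 -1.21] [-0.072  0.101 -0.053] 0.0541
lip pts n 68 ymin pts mean [ 0.561  -0.1546  0.0396] zmin 0.036 zmax 0.086
```

View pics/s8b.png

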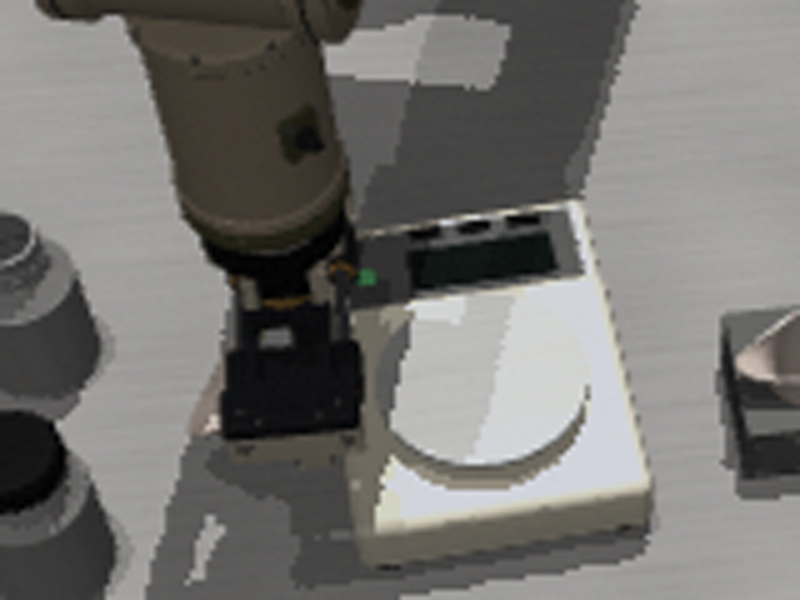

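```bash
python3 -c "
from h import *
p=lip(load('s8'),(.5,.62,-.18,-.085,.03,.16))
i=np.argsort(p[:,2]); print(p[i][::2].round(3).tolist())
"
```

```text
lip pts n 68 ymin pts mean [ 0.561  -0.1546  0.0396] zmin 0.036 zmax 0.086
[[0.567, -0.155, 0.036], [0.561, -0.155, 0.038], [0.555, -0.155, 0.04], [0.556, -0.149, 0.041], [0.567, -0.151, 0.041], [0.56, -0.154, 0.042], [0.558, -0.145, 0.042], [0.562, -0.151, 0.043], [0.566, -0.148, 0.043], [0.554, -0.154, 0.044], [0.549, -0.139, 0.045], [0.56, -0.142, 0.045], [0.564, -0.142, 0.045], [0.554, -0.139, 0.046], [0.568, -0.142, 0.046], [0.558, -0.139, 0.047], [0.558, -0.142, 0.047], [0.555, -0.145, 0.048], [0.552, -0.142, 0.048], [0.548, -0.147, 0.049], [0.55, -0.141, 0.05], [0.556, -0.147, 0.05], [0.547, -0.141, 0.052], [0.545, -0.141, 0.054], [0.549, -0.143, 0.055], [0.546, -0.143, 0.055], [0.544, -0.134, 0.057], [0.542, -0.134, 0.059], [0.583, -0.139, 0.062], [0.544, -0.139, 0.062], [0.542, -0.136, 0.064], [0.54, -0.133, 0.066], [0.541, -0.132, 0.071], [0.539, -0.127, 0.082]]
```

The crop shows the beaker now tilted well over (lip at (205,415)). From the rim points it is about 57° and has slid so that the pads sit low on it. The balls stay in below 80°, but this is more than half tipped. I'll firm up the grip and ease it back by pressing its lower front edge on the bench.

Request:
play_rows --series '[[[1,0,-0.01,0,0],[1,0,-0.02,-0.008,0],[1,0,-0.02,-0.014,0],[1,0,-0.02,-0.018,0],[1,0,-0.02,-0.021,0],[1,0,-0.02,-0.021,0]]]' --force 6

```text
t: 11.8
tool_pos: [0.5609, -0.1015, 0.0306]
orientation: [-2.212, -2.23, 0.001]
force: [-0.9, -0.1, -1.1]
opening: 0.0531
```

```bash
python3 -c "
from h import *
c=pic('s9',130,290,110,230)
p=lip(c,(.5,.62,-.20,-.095,.008,.16))
i=np.argsort(p[:,2]); print(p[i][::3].round(3).tolist())
"
```

```text
11.85 [ 0.561  -0.1016  0.0309] [ 0.13  0.43 -1.57] [-0.032  0.077 -0.012] 0.0539
lip pts n 7 ymin pts mean [ 0.5517 -0.1607  0.0234] zmin 0.01 zmax 0.034
[[0.555, -0.166, 0.01], [0.543, -0.157, 0.028], [0.543, -0.156, 0.034]]
```

View pics/s9b.png

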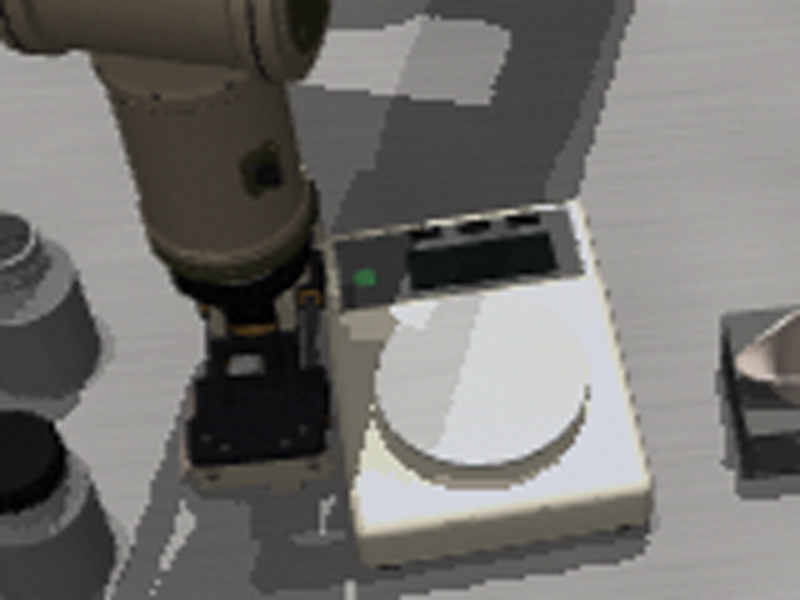

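```bash
python3 -c "
from h import *
for t in ('s8','s9'):
    c=load(t); p,col,ij=pale(c,(.5,.62,-.21,-.14 if t=='s9' else -.12,.008,.09)); i=np.argsort(p[:,1]); print(t,len(p)); [print(p[k].round(3).tolist(),col[k].tolist(),ij[k].tolist()) for k in i[::3]]
"
```

```text
s8 94
[0.612, -0.209, 0.079] [115, 113, 112] [203, 145]
[0.604, -0.208, 0.074] [129, 126, 125] [202, 146]
[0.616, -0.207, 0.076] [105, 103, 102] [205, 146]
[0.612, -0.206, 0.069] [88, 87, 87] [205, 147]
[0.614, -0.205, 0.036] [52, 50, 52] [212, 150]
[0.619, -0.205, 0.049] [50, 49, 47] [211, 149]
[0.616, -0.205, 0.012] [49, 51, 51] [217, 152]
[0.619, -0.204, 0.038] [48, 48, 47] [213, 150]
[0.56, -0.158, 0.037] [147, 140, 136] [195, 167]
[0.555, -0.155, 0.04] [138, 127, 120] [193, 168]
[0.554, -0.154, 0.044] [147, 142, 137] [192, 168]
[0.567, -0.151, 0.041] [120, 110, 104] [196, 169]
[0.562, -0.151, 0.043] [131, 121, 113] [194, 169]
[0.552, -0.149, 0.04] [136, 124, 116] [192, 170]
[0.566, -0.148, 0.043] [125, 114, 107] [195, 170]
[0.552, -0.147, 0.049] [133, 122, 116] [190, 170]
[0.558, -0.145, 0.042] [134, 124, 116] [193, 171]
[0.565, -0.145, 0.046] [130, 120, 112] [194, 171]
[0.569, -0.144, 0.048] [199, 186, 175] [195, 171]
[0.58, -0.142, 0.057] [143, 132, 124] [196, 171]
[0.564, -0.142, 0.045] [203, 190, 180] [194, 172]
[0.552, -0.142, 0.048] [136, 125, 118] [190, 172]
[0.545, -0.14
[... 315 characters left out ...]
 106] [187, 174]
[0.541, -0.133, 0.062] [119, 108, 102] [184, 174]
[0.538, -0.132, 0.073] [113, 107, 102] [181, 174]
[0.538, -0.124, 0.086] [105, 98, 94] [178, 176]
s9 32
[0.614, -0.21, 0.077] [104, 102, 100] [204, 145]
[0.603, -0.209, 0.072] [128, 126, 125] [202, 146]
[0.617, -0.207, 0.077] [103, 102, 101] [205, 146]
[0.613, -0.206, 0.071] [88, 87, 86] [205, 147]
[0.614, -0.205, 0.061] [57, 56, 55] [207, 148]
[0.615, -0.205, 0.038] [53, 52, 53] [212, 150]
[0.555, -0.166, 0.01] [116, 107, 102] [199, 166]
[0.543, -0.161, 0.023] [103, 96, 92] [193, 167]
[0.582, -0.159, 0.028] [114, 105, 98] [203, 167]
[0.543, -0.156, 0.034] [91, 85, 81] [191, 168]
[0.536, -0.154, 0.044] [74, 71, 68] [187, 168]
```

Rim points suggest it is now at about 70°, with the lip tip nearly on the bench. Pressing down lets the bench turn it back, so I go straight on down.

Request:
play_rows --series '[[[1,0,0,-0.003,0],[1,0,0,-0.005,0],[1,0,0,-0.007,0],[1,0,0,-0.009,0]]]' --force 6

```text
t: 12.25
tool_pos: [0.5618, -0.102, 0.0235]
orientation: [2.211, 2.23, 0.0]
force: [-4.6, 0.5, 9.7]
opening: 0.0538
```

```bash
cat >> h.py <<'E'
def rim(c,box):
    p,col,ij=pale(c,box); ok=(col[:,0]-col[:,2]>4)&(col.min(1)>55); p=p[ok]; i=np.argsort(p[:,2]); print(len(p)); print(p[i][::max(1,len(p)//18)].round(3).tolist())
E
python3 -c "
from h import *
c=pic('s10',130,290,110,230)
rim(c,(.5,.6,-.20,-.12,.005,.09))
"
```

```text
12.3 [ 0.5616 -0.102   0.0231] [-4.61 -0.21  8.47] [-0.072  0.822 -0.014] 0.0539
22
[[0.556, -0.164, 0.005], [0.56, -0.167, 0.006], [0.549, -0.164, 0.007], [0.554, -0.163, 0.009], [0.548, -0.163, 0.01], [0.552, -0.166, 0.011], [0.579, -0.165, 0.013], [0.581, -0.162, 0.015], [0.55, -0.162, 0.018], [0.544, -0.159, 0.02], [0.544, -0.161, 0.02], [0.548, -0.161, 0.021], [0.544, -0.161, 0.025], [0.544, -0.158, 0.025], [0.543, -0.157, 0.028], [0.587, -0.159, 0.029], [0.541, -0.156, 0.035], [0.545, -0.156, 0.036], [0.537, -0.155, 0.04], [0.541, -0.155, 0.04], [0.545, -0.148, 0.059], [0.55, -0.144, 0.066]]
```

View pics/s10b.png

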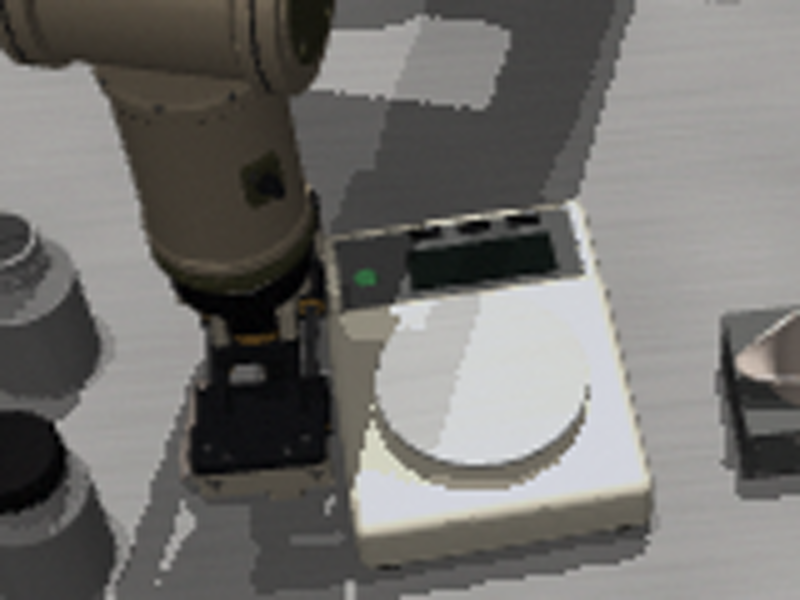

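Rim line now gives about 70°, and the beaker is resting on lip and lower edge on the bench (73° geometry), which limits further tilting. I'll clamp it firmly, shift away from the balance, then drag it backwards with light grip so the bottom edge turns it upright.

Request:
play_rows --series '[[[1,0,0,0,0],[1,0,0,0.001,0],[1,0,0,0.006,0],[1,-0.01,-0.015,0.008,0],[1,-0.02,-0.03,0.008,0],[1,-0.02,-0.03,0.008,0]]]' --force 35

```text
t: 12.9
tool_pos: [0.5404, -0.1329, 0.0302]
orientation: [-2.214, -2.229, 0.001]
force: [-0.4, 0.3, -1.3]
opening: 0.0535
```

```bash
python3 -c "
from h import *
c=pic('s11',130,290,110,230)
rim(c,(.47,.585,-.23,-.14,.005,.09))
"
```

```text
12.95 [ 0.5409 -0.1322  0.0302] [-0.32  1.06 -2.11] [-0.015  0.105  0.036] 0.0539
10
[[0.544, -0.2, 0.005], [0.537, -0.2, 0.006], [0.534, -0.2, 0.006], [0.554, -0.198, 0.013], [0.557, -0.194, 0.018], [0.583, -0.142, 0.027], [0.584, -0.141, 0.032], [0.521, -0.18, 0.066], [0.528, -0.178, 0.071], [0.53, -0.175, 0.073]]
```

View pics/s11b.png

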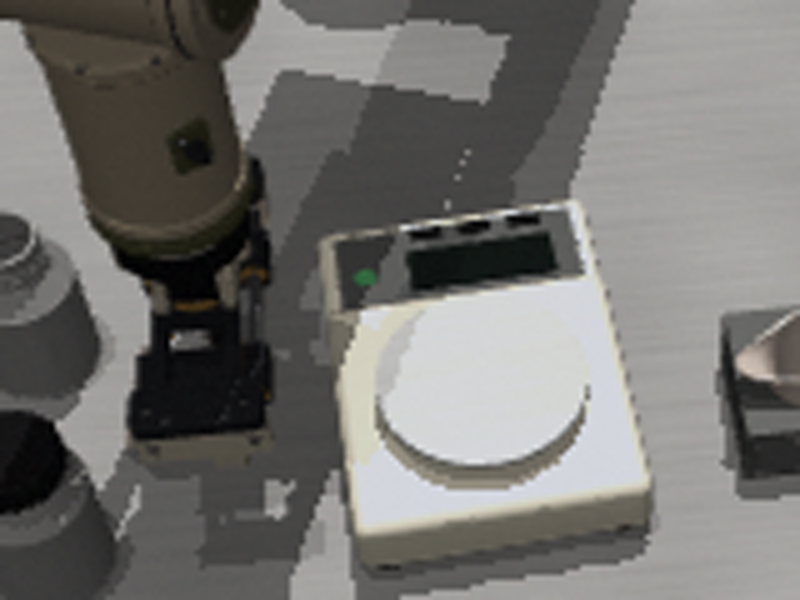

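Request:
play_rows --series '[[[1,0,0,-0.004,0],[1,0,0,-0.0065,0],[1,0,0,-0.0065,0]]]'

```text
t: 13.25
tool_pos: [0.5416, -0.1313, 0.0235]
orientation: [2.212, 2.231, 0.0]
force: [-0.8, 1.3, 0.5]
opening: 0.0539
```

Request:
play_rows --series '[[[1,0,0.002,-0.0005,0],[1,0,0.007,-0.001,0],[1,0,0.013,-0.0015,0],[1,0,0.019,-0.002,0],[1,0,0.025,-0.0025,0],[1,0,0.025,-0.0025,0]]]' --force 5

```text
t: 13.85
tool_pos: [0.5411, -0.1053, 0.021]
orientation: [-2.211, -2.231, -0.001]
force: [0.9, 1.6, 2.7]
opening: 0.0541
```

```bash
python3 -c "
from h import *
c=pic('s12',130,290,110,230)
rim(c,(.47,.585,-.23,-.12,.005,.09))
"
```

```text
13.9 [ 0.5411 -0.1056  0.0211] [-0.77  1.81  3.06] [0.26  0.221 0.008] 0.0539
74
[[0.542, -0.177, 0.015], [0.537, -0.18, 0.019], [0.542, -0.177, 0.019], [0.547, -0.173, 0.02], [0.531, -0.164, 0.023], [0.546, -0.164, 0.023], [0.538, -0.17, 0.024], [0.532, -0.173, 0.025], [0.541, -0.163, 0.026], [0.531, -0.163, 0.027], [0.557, -0.171, 0.029], [0.527, -0.163, 0.032], [0.526, -0.159, 0.035], [0.528, -0.164, 0.04], [0.527, -0.161, 0.042], [0.52, -0.157, 0.047], [0.52, -0.153, 0.052], [0.527, -0.122, 0.061], [0.531, -0.127, 0.067]]
```

View pics/s12b.png

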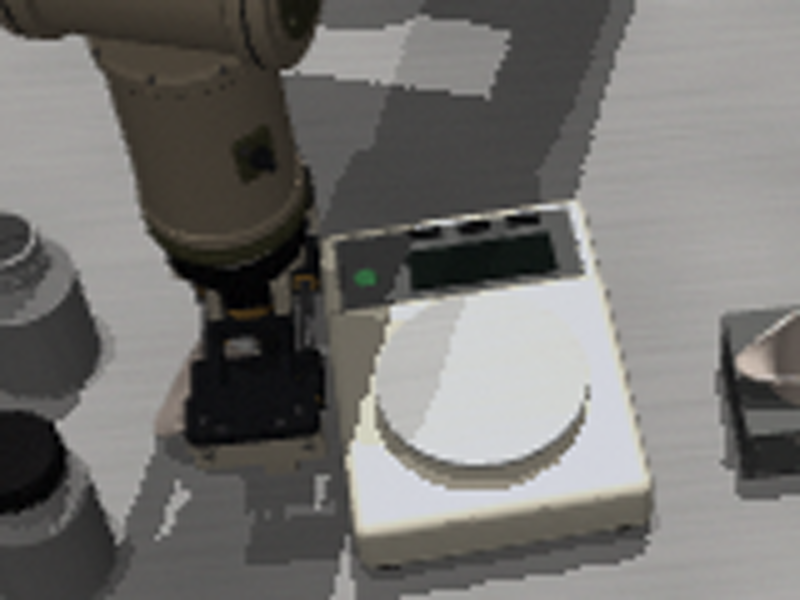

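The drag works: the rim line is now about 53°, lip tip at z≈0.017. A little more.

Request:
play_rows --series '[[[1,0,0.003,-0.001,0],[1,0,0.006,-0.002,0],[1,0,0.01,-0.003,0],[1,0,0.01,-0.003,0]]]'

```text
t: 14.3
tool_pos: [0.541, -0.0962, 0.0178]
orientation: [-2.212, -2.23, -0.0]
force: [0.2, 1.4, 0.9]
opening: 0.0539
```

```bash
python3 -c "
from h import *
c=pic('s13',130,290,110,230)
rim(c,(.47,.585,-.23,-.12,.005,.09))
"
```

```text
14.35 [ 0.541  -0.0963  0.0178] [0.47 0.51 0.16] [0.09  0.061 0.003] 0.0538
91
[[0.542, -0.172, 0.029], [0.536, -0.168, 0.031], [0.532, -0.148, 0.032], [0.545, -0.174, 0.033], [0.546, -0.168, 0.034], [0.533, -0.153, 0.034], [0.541, -0.156, 0.035], [0.532, -0.168, 0.035], [0.541, -0.159, 0.036], [0.538, -0.158, 0.037], [0.553, -0.161, 0.038], [0.529, -0.161, 0.04], [0.527, -0.152, 0.041], [0.529, -0.149, 0.044], [0.524, -0.148, 0.046], [0.521, -0.121, 0.048], [0.563, -0.15, 0.05], [0.522, -0.144, 0.053], [0.517, -0.137, 0.06]]
```

It's at about 39° now (lip tip (0.541, −0.174, 0.031)). I clamp firmly, lift, and check the pose on the way to the jar.

Request:
play_rows --series '[[[1,0,0,0,0],[1,0,0,0,0],[1,0,0,0.01,0],[1,-0.01,-0.005,0.035,0],[1,-0.03,-0.015,0.07,0],[1,-0.055,-0.02,0.1,0],[1,-0.076,-0.03,0.12,0],[1,-0.076,-0.03,0.12,0]]]' --force 40

```text
t: 15.15
tool_pos: [0.4655, -0.1285, 0.1422]
orientation: [2.21, 2.225, 0.002]
force: [0.9, -0.0, -1.3]
opening: 0.0537
```

```bash
python3 -c "
from h import *
c=pic('s14',90,250,100,220)
rim(c,(.40,.52,-.26,-.14,.1,.19))
"
```

```text
15.2 [ 0.4657 -0.1278  0.1404] [ 0.24 -0.06 -2.51] [-0.026  0.04   0.007] 0.0537
51
[[0.483, -0.243, 0.112], [0.491, -0.144, 0.139], [0.492, -0.148, 0.145], [0.493, -0.145, 0.145], [0.464, -0.2, 0.154], [0.462, -0.197, 0.156], [0.466, -0.202, 0.156], [0.463, -0.202, 0.157], [0.464, -0.194, 0.158], [0.457, -0.191, 0.158], [0.457, -0.194, 0.158], [0.469, -0.191, 0.158], [0.457, -0.2, 0.159], [0.468, -0.205, 0.159], [0.462, -0.194, 0.159], [0.47, -0.193, 0.159], [0.451, -0.197, 0.16], [0.467, -0.19, 0.16], [0.48, -0.198, 0.162], [0.459, -0.193, 0.164], [0.456, -0.19, 0.164], [0.483, -0.191, 0.165], [0.485, -0.188, 0.167], [0.482, -0.188, 0.168], [0.451, -0.186, 0.171], [0.442, -0.155, 0.186]]
```

View pics/s14b.png

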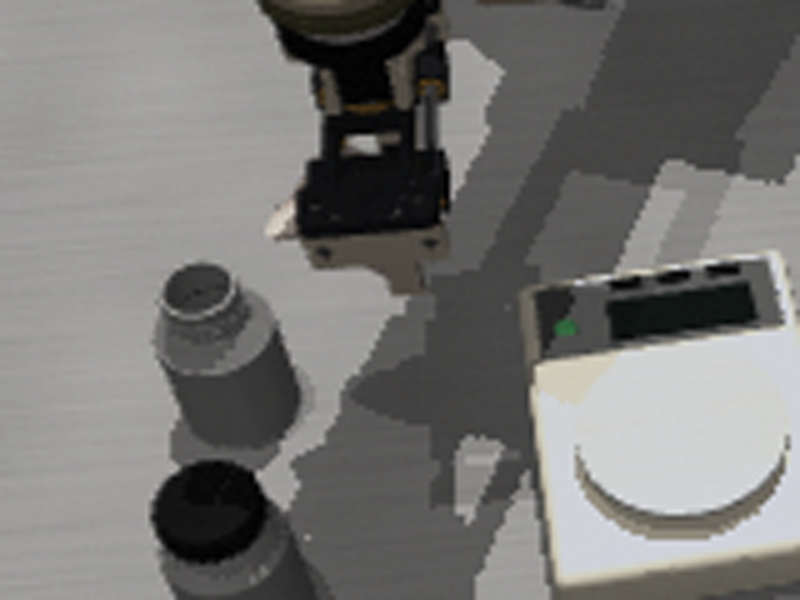

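The beaker is carried at about 37°, lip at (280,215) and jar mouth at (200,290) in the crop. Next I move the lip over the mouth and lower it.

Request:
play_rows --series '[[[1,0.001,-0.015,0,0],[1,0.001,-0.035,0,0],[1,0.001,-0.045,-0.008,0],[1,0.001,-0.0455,-0.02,0],[1,0.001,-0.0455,-0.03,0],[1,0.001,-0.0455,-0.034,0],[1,0.001,-0.0455,-0.034,0]]]'

```text
t: 15.9
tool_pos: [0.4653, -0.1712, 0.1025]
orientation: [-2.21, -2.229, 0.001]
force: [-0.6, 0.1, -2.0]
opening: 0.0536
```

```bash
python3 -c "
from h import *
c=pic('s15',90,250,100,220)
rim(c,(.43,.52,-.29,-.2,.105,.19))
"
```

```text
15.95 [ 0.4658 -0.1715  0.1034] [ 0.01  0.42 -1.4 ] [-0.035  0.112  0.016] 0.0535
35
[[0.476, -0.236, 0.107], [0.447, -0.246, 0.111], [0.464, -0.25, 0.113], [0.465, -0.247, 0.114], [0.462, -0.247, 0.115], [0.46, -0.241, 0.116], [0.465, -0.237, 0.117], [0.469, -0.24, 0.117], [0.461, -0.246, 0.117], [0.462, -0.238, 0.118], [0.473, -0.242, 0.118], [0.474, -0.237, 0.118], [0.469, -0.243, 0.118], [0.473, -0.245, 0.118], [0.477, -0.242, 0.118], [0.458, -0.243, 0.118], [0.462, -0.243, 0.118], [0.466, -0.24, 0.118], [0.466, -0.243, 0.118], [0.455, -0.241, 0.119], [0.471, -0.237, 0.119], [0.459, -0.24, 0.119], [0.475, -0.239, 0.12], [0.461, -0.237, 0.12], [0.457, -0.237, 0.12], [0.481, -0.238, 0.122], [0.456, -0.236, 0.124], [0.484, -0.234, 0.125], [0.453, -0.236, 0.125], [0.452, -0.23, 0.128], [0.453, -0.233, 0.128], [0.449, -0.23, 0.129], [0.444, -0.204, 0.145], [0.445, -0.201, 0.145], [0.442, -0.2, 0.147]]
```

View pics/s15b.png

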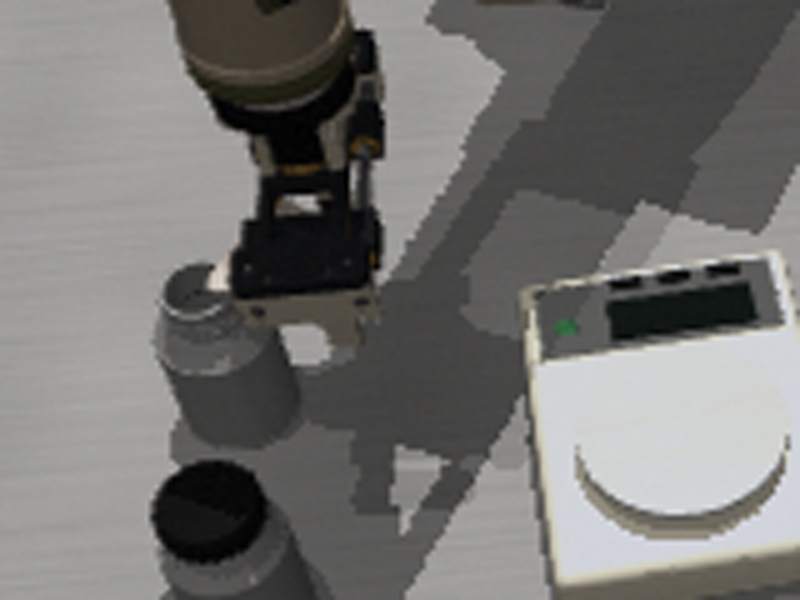

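The lip tip (210,275 in the crop) is over the mouth's near part, z≈0.116. I lower until it rests.

Request:
play_rows --series '[[[1,0,0,-0.001,0],[1,0,0,-0.002,0],[1,0,0,-0.003,0],[1,0,0,-0.004,0]]]'

```text
t: 16.35
tool_pos: [0.4664, -0.1723, 0.1004]
orientation: [2.212, 2.23, 0.0]
force: [0.2, -0.7, -1.2]
opening: 0.0537
```

Request:
play_rows --series '[[[1,0,0,-0.001,0],[1,0,0,-0.002,0],[1,0,0,-0.003,0],[1,0,0,-0.003,0]]]'

```text
t: 16.75
tool_pos: [0.4661, -0.1722, 0.0969]
orientation: [-2.212, -2.23, 0.0]
force: [0.1, -0.2, -1.2]
opening: 0.0536
```

Request:
play_rows --series '[[[1,0,0,-0.001,0],[1,0,0,-0.002,0],[1,0,0,-0.002,0]]]'

```text
t: 17.05
tool_pos: [0.4664, -0.1723, 0.0953]
orientation: [2.212, 2.23, 0.0]
force: [-0.3, -0.2, -0.5]
opening: 0.0534
```

```bash
python3 -c "
from h import *
c=pic('s16',90,250,100,220)
rim(c,(.43,.52,-.29,-.2,.1,.19))
b=cv2.resize(c['color'][140:200,110:190],None,fx=10,fy=10,interpolation=cv2.INTER_CUBIC);cv2.imwrite('pics/s16b.png',b[:,:,::-1])
"
```

```text
17.1 [ 0.4664 -0.1724  0.0953] [-0.66  0.55  0.86] [-0.141  0.069 -0.013] 0.0534
40
[[0.475, -0.238, 0.102], [0.461, -0.246, 0.108], [0.469, -0.248, 0.109], [0.466, -0.245, 0.11], [0.478, -0.238, 0.11], [0.463, -0.242, 0.111], [0.475, -0.244, 0.111], [0.479, -0.244, 0.111], [0.475, -0.247, 0.112], [0.467, -0.247, 0.112], [0.457, -0.242, 0.112], [0.454, -0.242, 0.113], [0.475, -0.237, 0.115], [0.463, -0.244, 0.115], [0.45, -0.233, 0.116], [0.456, -0.238, 0.119], [0.451, -0.231, 0.122], [0.453, -0.227, 0.128], [0.444, -0.202, 0.137], [0.441, -0.209, 0.171]]
```

View pics/s16b.png

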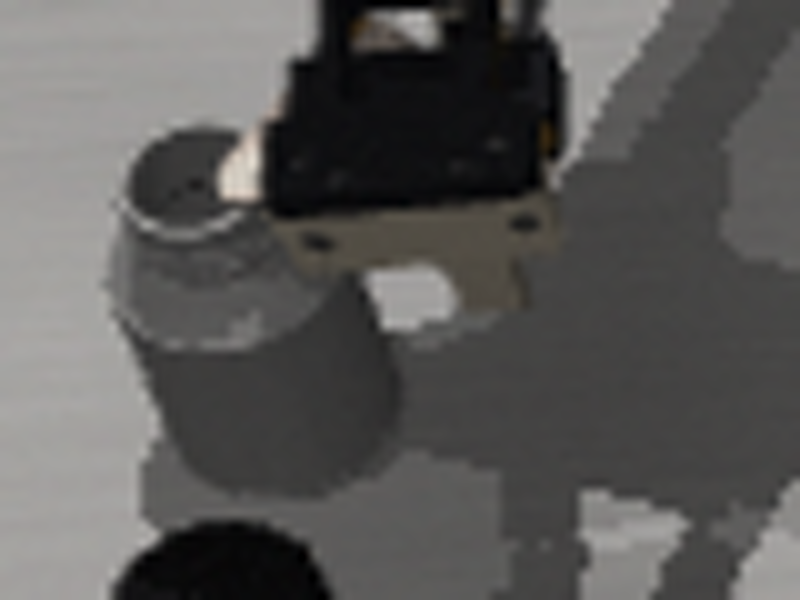

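The lip lies inside the mouth on the near rim (white patch at (240,170), wrist load up about 2.5 N), tilt still about 37°. I hold briefly, then loosen and raise so it tips about the rim.

Request:
play_rows --series '[[[1,0,0,0,0],[1,0,0,0,0],[1,0,0,0.003,0],[1,0,-0.001,0.008,0],[1,0,-0.001,0.013,0],[1,0,-0.002,0.018,0],[1,0,-0.002,0.018,0]]]' --force 5

```text
t: 17.8
tool_pos: [0.4669, -0.1747, 0.1144]
orientation: [2.211, 2.229, 0.001]
force: [0.1, 0.1, -2.1]
opening: 0.0537
```

```bash
python3 -c "
from h import *
c=pic('s17',90,250,100,220)
rim(c,(.43,.52,-.29,-.19,.1,.19))
b=cv2.resize(c['color'][140:200,110:190],None,fx=10,fy=10,interpolation=cv2.INTER_CUBIC);cv2.imwrite('pics/s17b.png',b[:,:,::-1])
"
```

```text
17.85 [ 0.4667 -0.1745  0.1138] [ 0.72 -0.11 -2.18] [-0.077  0.045 -0.055] 0.0544
39
[[0.488, -0.196, 0.107], [0.445, -0.258, 0.11], [0.491, -0.192, 0.11], [0.465, -0.252, 0.127], [0.471, -0.243, 0.128], [0.464, -0.243, 0.129], [0.468, -0.243, 0.129], [0.472, -0.245, 0.129], [0.475, -0.248, 0.129], [0.475, -0.25, 0.13], [0.469, -0.248, 0.131], [0.458, -0.246, 0.132], [0.458, -0.242, 0.136], [0.484, -0.236, 0.138], [0.454, -0.232, 0.142], [0.441, -0.207, 0.155], [0.446, -0.2, 0.159], [0.446, -0.201, 0.168], [0.456, -0.196, 0.174], [0.462, -0.193, 0.176]]
```

View pics/s17b.png

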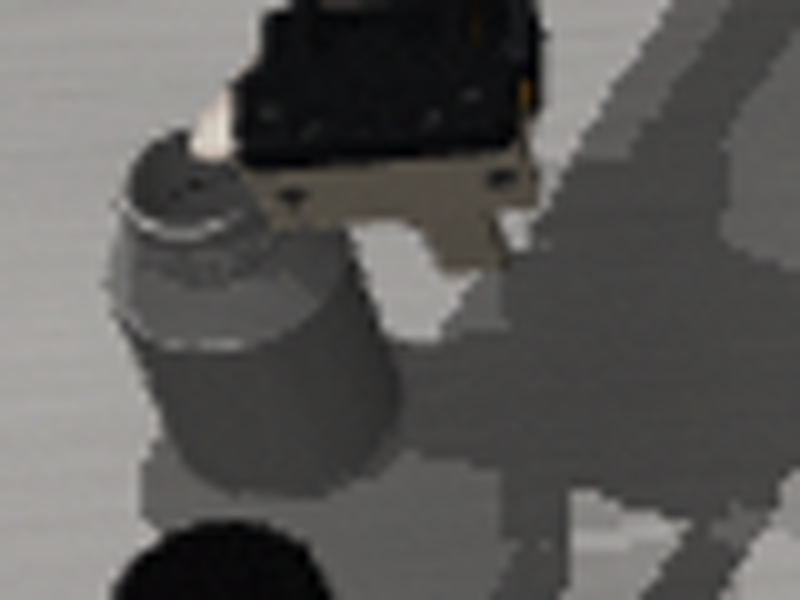

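At 5 N it didn't pivot: the lip lifted off with the beaker (tip z≈0.128). I lower it back to the rim and use the minimum 3 N.

Request:
play_rows --series '[[[1,0,0.001,-0.008,0],[1,0,0.002,-0.015,0],[1,0,0.002,-0.017,0],[1,0,0.002,-0.017,0]]]'

```text
t: 18.25
tool_pos: [0.4655, -0.1719, 0.095]
orientation: [-2.211, -2.229, 0.001]
force: [-0.4, 0.9, -1.6]
opening: 0.0541
```

Request:
play_rows --series '[[[1,0,0,0,0],[1,0,0,0.002,0],[1,0,0,0.004,0],[1,0,0,0.006,0],[1,0,-0.001,0.01,0],[1,0,-0.001,0.01,0]]]' --force 3

```text
t: 18.85
tool_pos: [0.4667, -0.1736, 0.1071]
orientation: [2.212, 2.229, 0.001]
force: [-0.3, -0.8, -2.1]
opening: 0.054
```

```bash
python3 -c "
from h import *
c=pic('s18',90,250,100,220)
rim(c,(.43,.52,-.29,-.19,.1,.19))
"
```

```text
18.9 [ 0.4666 -0.1736  0.1067] [ 0.34 -0.29 -0.08] [-0.143 -0.    -0.003] 0.054
24
[[0.492, -0.191, 0.101], [0.468, -0.252, 0.104], [0.464, -0.252, 0.104], [0.446, -0.248, 0.105], [0.464, -0.249, 0.108], [0.469, -0.248, 0.109], [0.466, -0.242, 0.109], [0.462, -0.245, 0.109], [0.473, -0.247, 0.109], [0.448, -0.27, 0.11], [0.466, -0.245, 0.11], [0.459, -0.245, 0.11], [0.474, -0.244, 0.111], [0.462, -0.248, 0.111], [0.471, -0.244, 0.111], [0.48, -0.238, 0.112], [0.472, -0.241, 0.112], [0.48, -0.24, 0.112], [0.458, -0.244, 0.114], [0.483, -0.242, 0.116], [0.487, -0.237, 0.125], [0.452, -0.2, 0.157], [0.455, -0.202, 0.161], [0.437, -0.211, 0.188]]
```

Now it pivots: the lip stays at about (−0.25, 0.108) while the grip rose 12 mm, so about 48°. I continue along the arc.

Request:
play_rows --series '[[[1,0,0,0.004,0],[1,0,-0.001,0.008,0],[1,0,-0.001,0.012,0],[1,0,-0.002,0.016,0],[1,0,-0.003,0.02,0],[1,0,-0.005,0.024,0],[1,0,-0.005,0.024,0]]]'

```text
t: 19.6
tool_pos: [0.4666, -0.1788, 0.1309]
orientation: [2.212, 2.229, 0.0]
force: [-0.5, 0.2, -1.5]
opening: 0.0538
```

```bash
python3 -c "
from h import *
c=pic('s19',90,250,100,220)
rim(c,(.43,.52,-.29,-.19,.1,.19))
b=cv2.resize(c['color'][130:190,110:190],None,fx=10,fy=10,interpolation=cv2.INTER_CUBIC);cv2.imwrite('pics/s19b.png',b[:,:,::-1])
"
```

```text
19.65 [ 0.4665 -0.1786  0.1306] [-0.2   0.31 -0.74] [-0.168  0.073 -0.043] 0.0538
23
[[0.467, -0.25, 0.102], [0.464, -0.249, 0.104], [0.474, -0.248, 0.106], [0.477, -0.241, 0.109], [0.456, -0.274, 0.111], [0.483, -0.242, 0.115], [0.482, -0.236, 0.119], [0.485, -0.238, 0.122], [0.485, -0.241, 0.122], [0.491, -0.208, 0.125], [0.492, -0.205, 0.126], [0.493, -0.202, 0.127], [0.494, -0.199, 0.128], [0.495, -0.193, 0.128], [0.494, -0.196, 0.128], [0.494, -0.195, 0.132], [0.494, -0.198, 0.132], [0.49, -0.237, 0.133], [0.494, -0.204, 0.133], [0.496, -0.2, 0.134], [0.495, -0.209, 0.134], [0.496, -0.206, 0.135], [0.497, -0.211, 0.137]]
```

View pics/s19b.png

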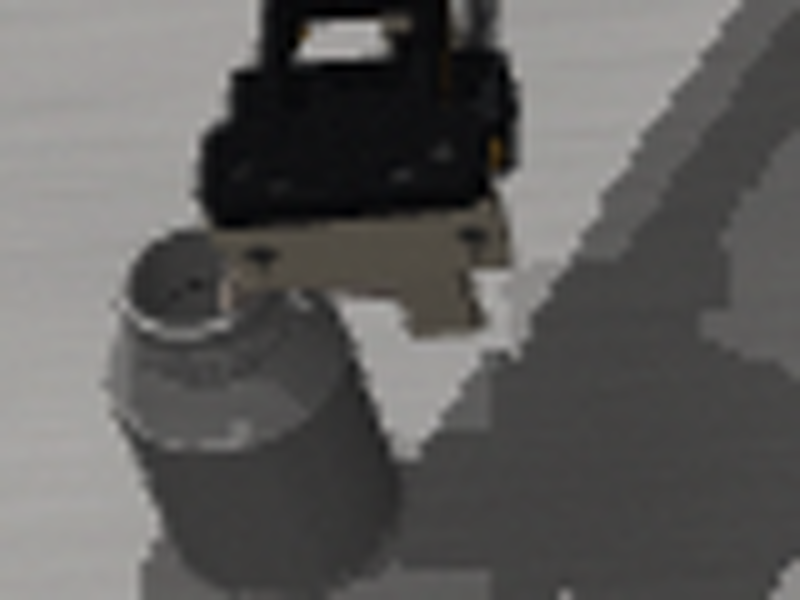

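It's at about 70°, with the lip still on the rim inside the mouth (230,295). Next I go over the top.

Request:
play_rows --series '[[[1,0,-0.003,0.006,0],[1,0,-0.006,0.012,0],[1,0,-0.01,0.018,0],[1,0,-0.014,0.023,0],[1,0,-0.018,0.027,0],[1,0,-0.022,0.03,0],[1,0,-0.022,0.03,0],[1,0,-0.022,0.03,0]]]'

```text
t: 20.45
tool_pos: [0.4663, -0.2005, 0.1602]
orientation: [2.213, 2.23, 0.0]
force: [0.4, -0.2, -1.3]
opening: 0.0542
```

```bash
python3 -c "
from h import *
c=pic('s20',90,250,100,220)
rim(c,(.43,.52,-.29,-.19,.1,.23))
b=cv2.resize(c['color'][130:190,110:190],None,fx=10,fy=10,interpolation=cv2.INTER_CUBIC);cv2.imwrite('pics/s20b.png',b[:,:,::-1])
"
```

```text
20.5 [ 0.4662 -0.2003  0.16  ] [ 0.28 -0.42 -1.46] [-0.196  0.116 -0.007] 0.054
163
[[0.454, -0.272, 0.109], [0.488, -0.245, 0.126], [0.476, -0.192, 0.14], [0.485, -0.194, 0.142], [0.492, -0.22, 0.146], [0.494, -0.236, 0.15], [0.494, -0.219, 0.151], [0.492, -0.218, 0.153], [0.498, -0.25, 0.156], [0.5, -0.244, 0.157], [0.494, -0.239, 0.159], [0.493, -0.225, 0.16], [0.493, -0.233, 0.161], [0.492, -0.254, 0.162], [0.493, -0.232, 0.165], [0.51, -0.206, 0.168], [0.508, -0.196, 0.173], [0.509, -0.208, 0.18], [0.441, -0.21, 0.214]]
```

View pics/s20b.png

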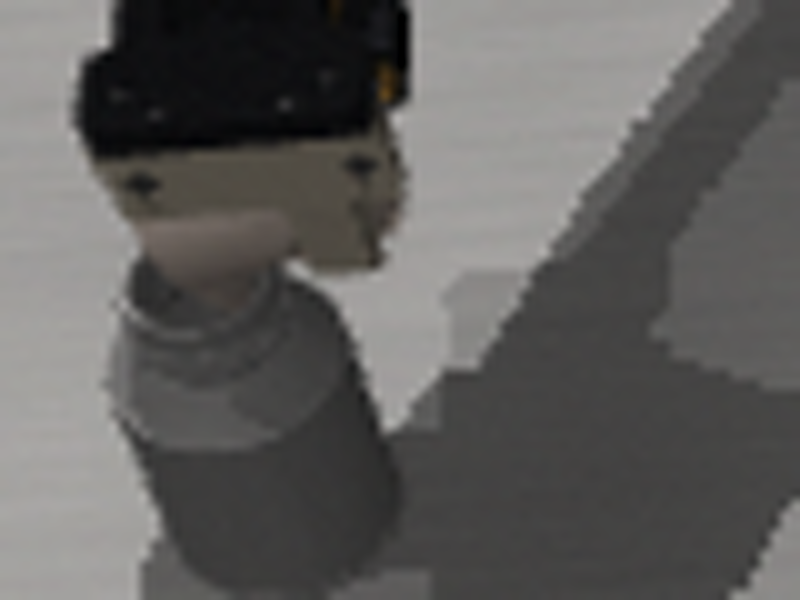

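The beaker is now past horizontal (body at (215,250), lip down in the mouth). I go a little further to be sure the balls run out, and wait.

Request:
play_rows --series '[[[1,0,-0.004,0.003,0],[1,0,-0.008,0.005,0],[1,0,-0.011,0.007,0],[1,0,-0.011,0.007,0],[1,0,-0.011,0.007,0],[1,0,-0.011,0.007,0]]]'

```text
t: 21.1
tool_pos: [0.4662, -0.2113, 0.1671]
orientation: [-2.213, -2.23, 0.0]
force: [0.3, -1.3, -0.6]
opening: 0.0541
```

```bash
python3 -c "
from h import *
c=pic('s21',90,250,100,220)
rim(c,(.43,.52,-.29,-.19,.12,.23))
b=cv2.resize(c['color'][125:185,110:190],None,fx=10,fy=10,interpolation=cv2.INTER_CUBIC);cv2.imwrite('pics/s21b.png',b[:,:,::-1])
"
```

```text
21.15 [ 0.4662 -0.2112  0.167 ] [ 0.05 -0.14 -1.55] [-0.251  0.065 -0.017] 0.0537
208
[[0.484, -0.244, 0.121], [0.491, -0.244, 0.139], [0.493, -0.237, 0.145], [0.495, -0.252, 0.148], [0.48, -0.197, 0.151], [0.496, -0.243, 0.152], [0.492, -0.254, 0.154], [0.458, -0.2, 0.156], [0.486, -0.204, 0.158], [0.496, -0.228, 0.159], [0.493, -0.263, 0.161], [0.494, -0.241, 0.162], [0.494, -0.248, 0.164], [0.486, -0.262, 0.165], [0.508, -0.211, 0.167], [0.494, -0.228, 0.169], [0.511, -0.215, 0.175], [0.507, -0.21, 0.182], [0.51, -0.203, 0.188]]
```

View pics/s21b.png

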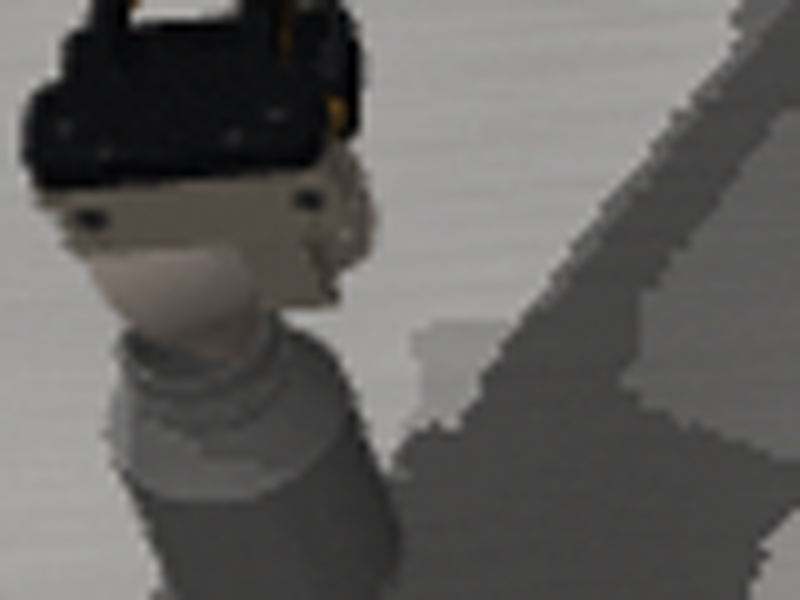

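The beaker is at about 115°, well past the run-out angle, with the jar still in place. I now reverse along the arc so the rim turns the beaker back up.

Request:
play_rows --series '[[[1,0,0.006,-0.004,0],[1,0,0.011,-0.007,0],[1,0,0.016,-0.011,0],[1,0,0.02,-0.015,0],[1,0,0.025,-0.021,0],[1,0,0.028,-0.027,0],[1,0,0.031,-0.033,0],[1,0,0.033,-0.038,0]]]'

```text
t: 21.95
tool_pos: [0.466, -0.1779, 0.1284]
orientation: [-2.212, -2.23, 0.0]
force: [-0.5, -0.6, -0.7]
opening: 0.0539
```

```bash
python3 -c "
from h import *
c=pic('s22',90,250,100,220)
rim(c,(.43,.52,-.29,-.19,.1,.23))
b=cv2.resize(c['color'][130:190,110:190],None,fx=10,fy=10,interpolation=cv2.INTER_CUBIC);cv2.imwrite('pics/s22b.png',b[:,:,::-1])
"
```

```text
22.0 [ 0.4657 -0.1775  0.1276] [ 0.08  0.72 -0.62] [-0.156  0.077  0.017] 0.054
27
[[0.445, -0.255, 0.101], [0.464, -0.25, 0.103], [0.461, -0.25, 0.105], [0.47, -0.249, 0.106], [0.459, -0.249, 0.106], [0.479, -0.246, 0.112], [0.482, -0.243, 0.114], [0.49, -0.196, 0.119], [0.491, -0.201, 0.12], [0.492, -0.198, 0.121], [0.484, -0.238, 0.121], [0.489, -0.22, 0.125], [0.487, -0.24, 0.125], [0.492, -0.2, 0.125], [0.491, -0.205, 0.125], [0.493, -0.208, 0.127], [0.494, -0.196, 0.127], [0.492, -0.211, 0.127], [0.495, -0.193, 0.128], [0.493, -0.213, 0.128], [0.494, -0.202, 0.128], [0.496, -0.192, 0.133], [0.491, -0.237, 0.134], [0.496, -0.195, 0.134], [0.493, -0.236, 0.139], [0.441, -0.213, 0.211], [0.433, -0.214, 0.219]]
```

View pics/s22b.png

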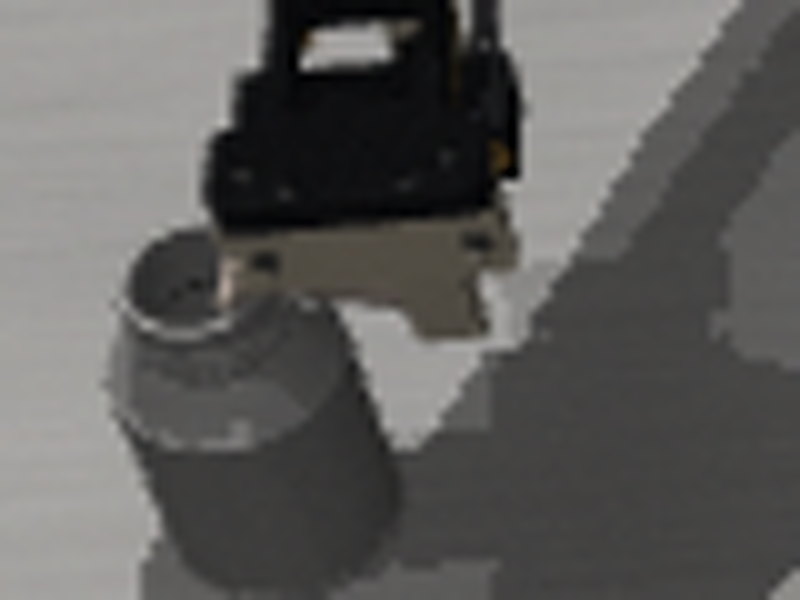

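Request:
play_rows --series '[[[1,0,0.002,-0.006,0],[1,0,0.003,-0.013,0],[1,0,0.005,-0.02,0],[1,0,0.0055,-0.027,0],[1,0,0.0055,-0.033,0],[1,0,0.005,-0.039,0],[1,0,0.004,-0.045,0],[1,0,0.003,-0.05,0]]]'

```text
t: 22.8
tool_pos: [0.4662, -0.1754, 0.0786]
orientation: [-2.213, -2.23, -0.0]
force: [0.2, -0.5, -0.6]
opening: 0.0538
```

```bash
python3 -c "
from h import *
c=pic('s23',90,250,100,220)
rim(c,(.43,.52,-.29,-.17,.08,.23))
b=cv2.resize(c['color'][140:200,110:190],None,fx=10,fy=10,interpolation=cv2.INTER_CUBIC);cv2.imwrite('pics/s23b.png',b[:,:,::-1])
"
```

```text
22.85 [ 0.4658 -0.1752  0.0778] [ 0.19  0.48 -1.05] [-0.135  0.054  0.011] 0.054
104
[[0.51, -0.174, 0.08], [0.508, -0.18, 0.083], [0.507, -0.179, 0.087], [0.51, -0.181, 0.09], [0.51, -0.177, 0.095], [0.467, -0.236, 0.11], [0.467, -0.247, 0.111], [0.458, -0.23, 0.112], [0.455, -0.233, 0.113], [0.453, -0.233, 0.115], [0.48, -0.237, 0.116], [0.455, -0.235, 0.118], [0.446, -0.186, 0.12], [0.443, -0.2, 0.122], [0.441, -0.202, 0.125], [0.449, -0.187, 0.127], [0.446, -0.186, 0.132], [0.482, -0.193, 0.193], [0.484, -0.192, 0.199], [0.485, -0.192, 0.207], [0.485, -0.193, 0.215]]
```

View pics/s23b.png

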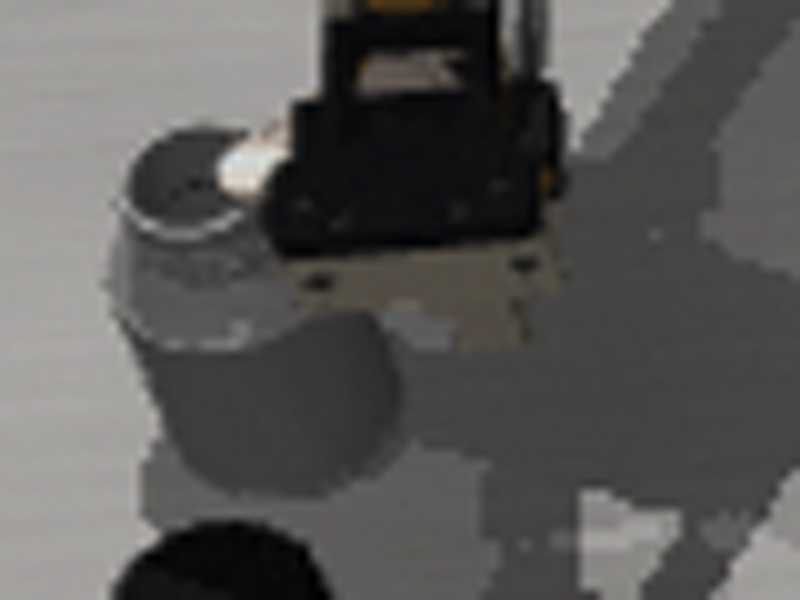

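The lip is back at about 20–25° tilt with the jar unmoved. Since the pads now sit too low for a clean set-down on the pan, I'll clamp, stand it on the free bench first, and re-grasp it higher.

Request:
play_rows --series '[[[1,0,0,0,0],[1,0,0,0.005,0],[1,0,0.005,0.03,0],[1,0.02,0.025,0.05,0],[1,0.05,0.05,0.03,0],[1,0.074,0.06,-0.01,0],[1,0.074,0.06,-0.04,0],[1,0.074,0.06,-0.045,0]]]' --force 30

```text
t: 23.65
tool_pos: [0.5374, -0.1137, 0.0302]
orientation: [-2.207, -2.227, 0.005]
force: [-1.1, 0.1, -2.5]
opening: 0.053
```

```bash
python3 -c "
from h import *
c=pic('s24',110,270,110,230)
rim(c,(.48,.60,-.24,-.13,.04,.15))
t=grab('top','t24');b=cv2.resize(t['color'][200:280,360:430],None,fx=7,fy=7,interpolation=cv2.INTER_CUBIC);cv2.imwrite('pics/t24b.png',b[:,:,::-1])
"
```

```text
23.7 [ 0.5379 -0.1143  0.0315] [-1.    0.31 -1.98] [-0.029  0.126 -0.009] 0.0535
97
[[0.515, -0.138, 0.057], [0.543, -0.177, 0.062], [0.515, -0.134, 0.062], [0.531, -0.168, 0.063], [0.53, -0.177, 0.064], [0.535, -0.171, 0.064], [0.543, -0.168, 0.065], [0.529, -0.168, 0.065], [0.535, -0.182, 0.066], [0.515, -0.13, 0.066], [0.515, -0.133, 0.067], [0.551, -0.178, 0.067], [0.527, -0.17, 0.068], [0.554, -0.166, 0.069], [0.515, -0.135, 0.071], [0.521, -0.155, 0.073], [0.52, -0.155, 0.076], [0.521, -0.144, 0.117], [0.574, -0.15, 0.122], [0.555, -0.133, 0.145]]
```

View pics/s24b.png

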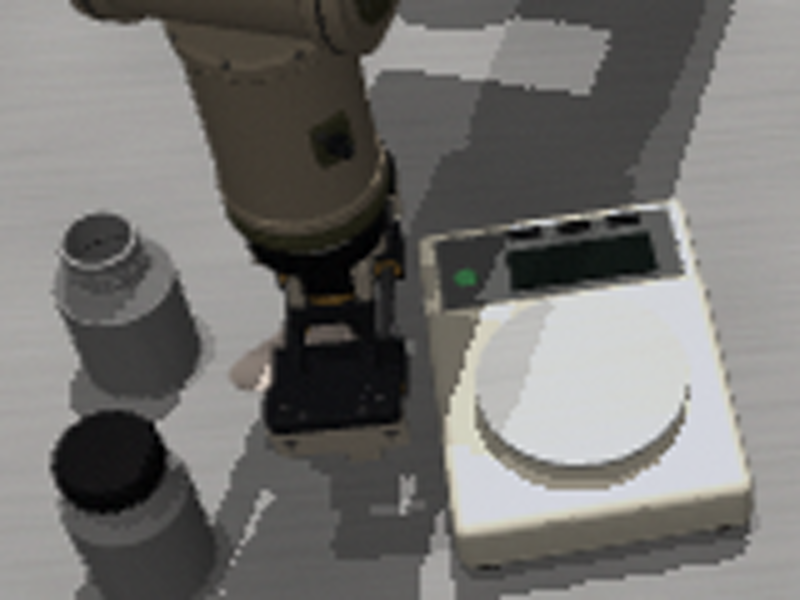

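View pics/t24b.png

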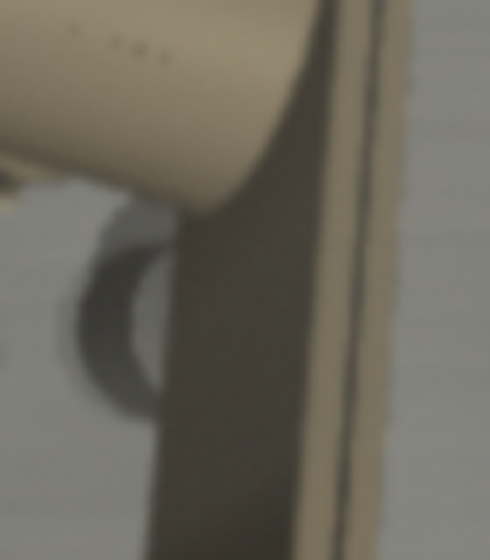

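The beaker is tilted about 22°, lip at (250,370) in the scene crop; the jar stands unmoved at (130,310). Lowering to the bench.

Request:
play_rows --series '[[[1,0,0,-0.005,0],[1,0,0,-0.009,0],[1,0,0,-0.011,0],[1,0,0,-0.013,0],[1,0,0,-0.0145,0],[1,0,0,-0.0145,0]]]' --force 6

```text
t: 24.35
tool_pos: [0.5401, -0.1152, 0.0195]
orientation: [-2.212, -2.23, 0.0]
force: [-0.6, 0.6, -0.3]
opening: 0.0541
```

```bash
python3 -c "
from h import *
c=pic('s25',110,270,110,230)
rim(c,(.48,.60,-.24,-.13,.03,.15))
"
```

```text
24.4 [ 0.5402 -0.1153  0.0196] [ 0.47  0.3  -0.68] [-0.06   0.075 -0.002] 0.0538
99
[[0.517, -0.14, 0.045], [0.53, -0.183, 0.049], [0.536, -0.165, 0.051], [0.539, -0.182, 0.051], [0.532, -0.185, 0.052], [0.54, -0.176, 0.052], [0.548, -0.178, 0.053], [0.519, -0.138, 0.053], [0.549, -0.172, 0.054], [0.531, -0.176, 0.055], [0.541, -0.187, 0.056], [0.538, -0.184, 0.056], [0.532, -0.181, 0.056], [0.53, -0.175, 0.058], [0.531, -0.172, 0.059], [0.528, -0.172, 0.06], [0.522, -0.163, 0.061], [0.522, -0.157, 0.065], [0.558, -0.137, 0.136], [0.555, -0.134, 0.14]]
```

Request:
play_rows --series '[[[1,0,0,-0.001,0],[1,0,0,-0.002,0],[1,0,0,-0.003,0],[1,0,0,-0.003,0]]]' --force 4

```text
t: 24.8
tool_pos: [0.54, -0.1152, 0.0164]
orientation: [-2.212, -2.23, 0.0]
force: [0.6, 0.3, -0.7]
opening: 0.0542
```

```bash
python3 -c "
from h import *
c=pic('s26',110,270,110,230)
rim(c,(.48,.60,-.24,-.13,.03,.15))
"
```

```text
24.85 [ 0.5401 -0.1152  0.0165] [-0.06 -1.14 -1.17] [0.002 0.033 0.016] 0.0538
99
[[0.515, -0.14, 0.043], [0.518, -0.133, 0.047], [0.54, -0.177, 0.048], [0.534, -0.177, 0.049], [0.516, -0.139, 0.05], [0.532, -0.165, 0.05], [0.528, -0.177, 0.05], [0.529, -0.168, 0.051], [0.532, -0.174, 0.051], [0.521, -0.144, 0.052], [0.544, -0.173, 0.052], [0.54, -0.182, 0.052], [0.527, -0.17, 0.053], [0.552, -0.181, 0.054], [0.545, -0.187, 0.055], [0.532, -0.173, 0.055], [0.522, -0.164, 0.057], [0.522, -0.157, 0.06], [0.558, -0.132, 0.135], [0.558, -0.131, 0.14]]
```

Lower front edge is on the bench at roughly 17–20°. Releasing lets it settle back onto its base.

Request:
play_rows --series '[[[-0.2,0,0,0,0],[-0.25,0,0,0,0],[-0.3,0,0,0,0],[-0.4,0,0,0,0],[-1,0,0,0,0],[-1,0,0,0,0],[-1,0,0,0,0]]]'

```text
t: 25.55
tool_pos: [0.5402, -0.1153, 0.0166]
orientation: [2.213, 2.23, 0.0]
force: [0.3, 0.9, 0.1]
opening: 0.0848
```

```bash
python3 -c "
from h import *
c=pic('s27',110,270,110,230)
rim(c,(.48,.60,-.24,-.13,.03,.15))
"
```

```text
25.6 [ 0.5402 -0.1152  0.0166] [-0.44 -0.36 -0.39] [-0.066  0.075  0.027] 0.0886
78
[[0.522, -0.13, 0.031], [0.529, -0.141, 0.037], [0.527, -0.138, 0.039], [0.523, -0.137, 0.044], [0.521, -0.131, 0.045], [0.526, -0.145, 0.048], [0.522, -0.133, 0.051], [0.523, -0.135, 0.054], [0.533, -0.161, 0.055], [0.541, -0.161, 0.057], [0.539, -0.16, 0.058], [0.532, -0.163, 0.059], [0.524, -0.14, 0.06], [0.54, -0.166, 0.06], [0.524, -0.143, 0.061], [0.522, -0.134, 0.062], [0.567, -0.146, 0.103], [0.558, -0.137, 0.135], [0.557, -0.131, 0.138], [0.558, -0.132, 0.148]]
```

View pics/s27b.png

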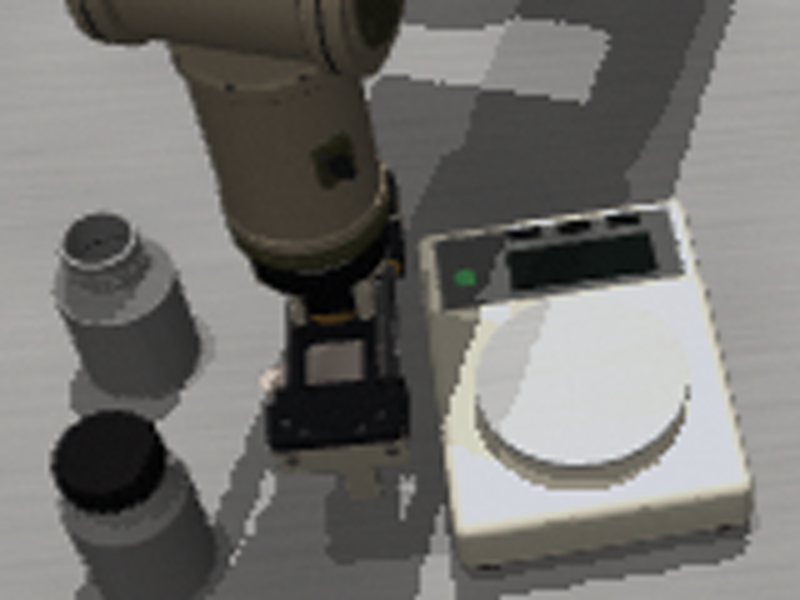

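The beaker settled upright on the bench: lip tip at z≈0.060, shown at (265,378). I re-grasp at mid height and lift it.

Request:
play_rows --series '[[[-1,0,-0.002,0.008,0],[-1,0,-0.004,0.014,0],[-0.5,0,-0.004,0.014,0],[0,0,-0.004,0.014,0],[1,0,-0.004,0.014,0],[1,0,-0.004,0.014,0],[1,0,-0.004,0.014,0],[1,0,-0.004,0.014,0]]]' --force 15

```text
t: 26.4
tool_pos: [0.5401, -0.1192, 0.0304]
orientation: [-2.212, -2.23, 0.0]
force: [0.3, -0.4, -0.6]
opening: 0.054
```

Request:
play_rows --series '[[[1,0,0,0,0],[1,0,0,0,0]]]'

```text
t: 26.6
tool_pos: [0.54, -0.1192, 0.0304]
orientation: [-2.212, -2.23, 0.0]
force: [-0.2, -0.0, -2.3]
opening: 0.054
```

Request:
play_rows --series '[[[1,0,0,0.02,0],[1,0,0,0.06,0],[1,0,0,0.09,0],[1,0.005,0.02,0.1,0],[1,0.012,0.06,0.1,0],[1,0.02,0.1,0.1,0],[1,0.023,0.13,0.1,0],[1,0.023,0.137,0.1,0]]]'

```text
t: 27.4
tool_pos: [0.5631, 0.0208, 0.1304]
orientation: [-2.209, -2.233, -0.001]
force: [0.8, -0.1, -0.8]
opening: 0.0541
```

Request:
play_rows --series '[[[1,0,0,-0.01,0],[1,0,0,-0.02,0],[1,0,0,-0.024,0],[1,0,0,-0.024,0]]]'

```text
t: 27.8
tool_pos: [0.562, 0.0166, 0.1049]
orientation: [-2.213, -2.227, 0.003]
force: [0.1, 0.5, -1.6]
opening: 0.054
```

```bash
python3 -c "
from h import *
c=pic('s28',110,270,110,230)
rim(c,(.48,.62,-.08,.0,.1,.16))
b=cv2.resize(c['color'][150:190,110:170],None,fx=13,fy=13,interpolation=cv2.INTER_CUBIC);cv2.imwrite('pics/s28c.png',b[:,:,::-1])
"
```

```text
27.85 [0.5626 0.0167 0.1057] [-0.37 -0.33 -1.36] [-0.091  0.061 -0.026] 0.0538
19
[[0.564, -0.026, 0.128], [0.561, -0.026, 0.128], [0.572, -0.026, 0.13], [0.57, -0.026, 0.131], [0.56, -0.025, 0.131], [0.557, -0.025, 0.132], [0.567, -0.028, 0.132], [0.56, -0.034, 0.133], [0.561, -0.028, 0.133], [0.555, -0.025, 0.134], [0.565, -0.031, 0.134], [0.558, -0.031, 0.134], [0.558, -0.028, 0.134], [0.569, -0.031, 0.135], [0.566, -0.028, 0.135], [0.555, -0.028, 0.135], [0.563, -0.031, 0.136], [0.574, -0.028, 0.137], [0.571, -0.033, 0.142]]
```

View pics/s28b.png

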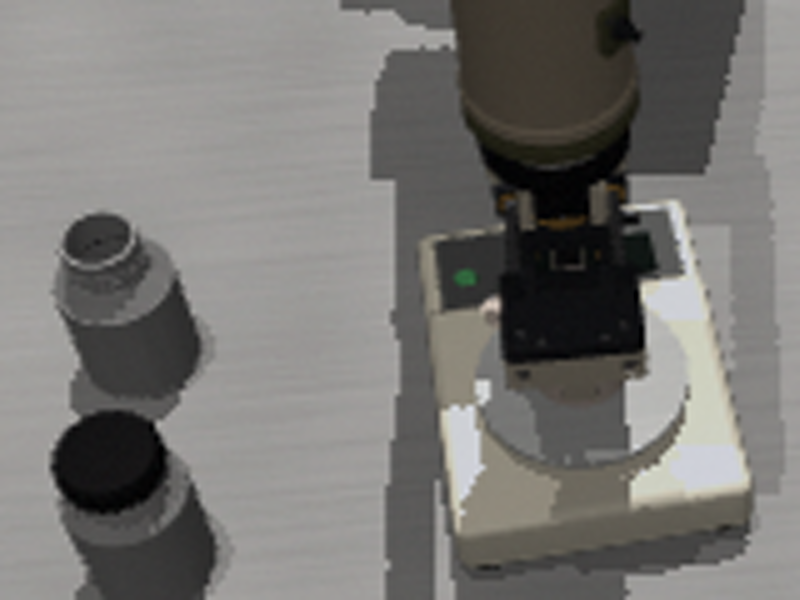

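The beaker is upright just above the pan (lip at (490,305), z≈0.135). Final slow lowering.

Request:
play_rows --series '[[[1,0,0,-0.002,0],[1,0,0,-0.0035,0],[1,0,0,-0.0045,0],[1,0,0,-0.0055,0],[1,0,0,-0.006,0],[1,0,0,-0.006,0]]]'

```text
t: 28.45
tool_pos: [0.5632, 0.0178, 0.1006]
orientation: [-2.212, -2.23, 0.0]
force: [-0.4, -0.3, -1.3]
opening: 0.054
```

Request:
play_rows --series '[[[1,0,0,-0.0007,0],[1,0,0,-0.0012,0],[1,0,0,-0.0012,0]]]'

```text
t: 28.75
tool_pos: [0.5633, 0.0178, 0.1004]
orientation: [2.212, 2.23, 0.0]
force: [-3.7, -1.0, 6.3]
opening: 0.0539
```

Contact (+7 N). Release and withdraw straight up, then back away so both cameras can see.

Request:
play_rows --series '[[[-0.2,0,0,0,0],[-0.4,0,0,0,0],[-0.7,0,0,0,0],[-1,0,0,0,0],[-1,0,0,0,0]]]'

```text
t: 29.25
tool_pos: [0.5632, 0.0177, 0.0993]
orientation: [-2.212, -2.23, 0.0]
force: [-0.1, 0.2, 1.2]
opening: 0.0834
```

Request:
play_rows --series '[[[-1,0,0,0.04,0],[-1,0,0,0.08,0],[-1,0,0,0.12,0],[-1,0,0.03,0.15,0],[-1,-0.03,0.08,0.15,0],[-1,-0.06,0.12,0.15,0],[-1,-0.09,0.17,0.15,0],[-1,-0.12,0.22,0.15,0]]]'

```text
t: 30.05
tool_pos: [0.4548, 0.2177, 0.2496]
orientation: [2.213, 2.229, 0.001]
force: [0.5, 0.5, -0.2]
opening: 0.093
```

Request:
play_rows --series '[[[-1,-0.05,0.05,0,0],[-1,-0.1,0.1,0,0],[-1,-0.13,0.15,0,0],[-1,-0.15,0.18,0,0],[-1,-0.15,0.18,0,0]]]'

```text
t: 30.55
tool_pos: [0.3039, 0.3985, 0.2497]
orientation: [-2.21, -2.232, -0.001]
force: [0.7, 0.1, 0.1]
opening: 0.0933
```

```bash
python3 -c "
from h import *
c=pic('s29',90,410,100,290,2.5)
t=grab('top','t29')
b=cv2.resize(t['color'][120:280,90:430],None,fx=2.35,fy=2.35,interpolation=cv2.INTER_CUBIC);cv2.imwrite('pics/t29b.png',b[:,:,::-1])
b=cv2.resize(t['color'][225:268,370:420],None,fx=13,fy=13,interpolation=cv2.INTER_CUBIC).astype(float)*1.8;cv2.imwrite('pics/t29c.png',b[:,:,::-1].clip(0,255))
b=cv2.resize(c['color'][138:158,118:146],None,fx=28,fy=28,interpolation=cv2.INTER_CUBIC).astype(float)*1.8;cv2.imwrite('pics/s29c.png',b[:,:,::-1].clip(0,255))
W=cloud(t);w=W[225:265,375:415].reshape(-1,3); w=w[(abs(w[:,2]-.112)<.005)]
A=np.c_[2*w[:,:2],np.ones(len(w))];s=np.linalg.lstsq(A,(w[:,:2]**2).sum(1),rcond=None)[0];print('jar',s[:2])
m=(W[...,2]>.12)&(W[...,2]<.14)&(W[...,0]>.5)&(W[...,0]<.63)&(W[...,1]>-.06)&(W[...,1]<.08);p=W[m];print(len(p),p.min(0),p.max(0))
"
```

```text
30.6 [0.3015 0.4014 0.2495] [-3.82 -0.06 -0.46] [-0.017  0.165  0.075] 0.093
jar [ 0.46524515 -0.25400188]
173 [ 0.53632917 -0.03111683  0.12007032] [0.59030834 0.04685608 0.13319675][ WARN:0@3.860] global loadsave.cpp:1063 imwrite_ Unsupported depth image for selected encoder is fallbacked to CV_8U.
```

View pics/s29b.png

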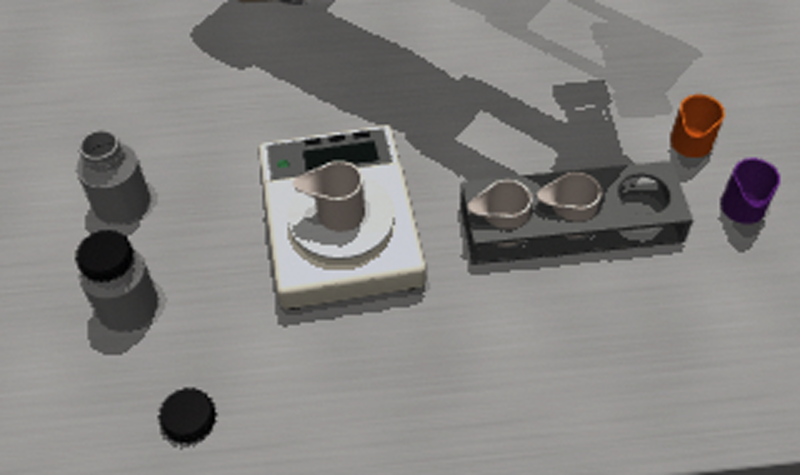

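View pics/t29b.png

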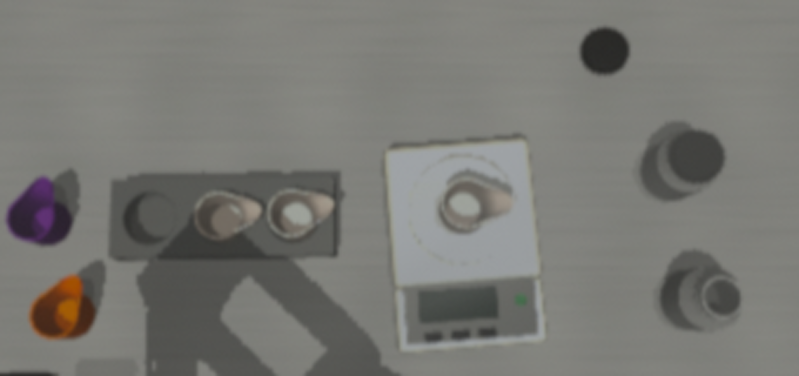

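View pics/t29c.png

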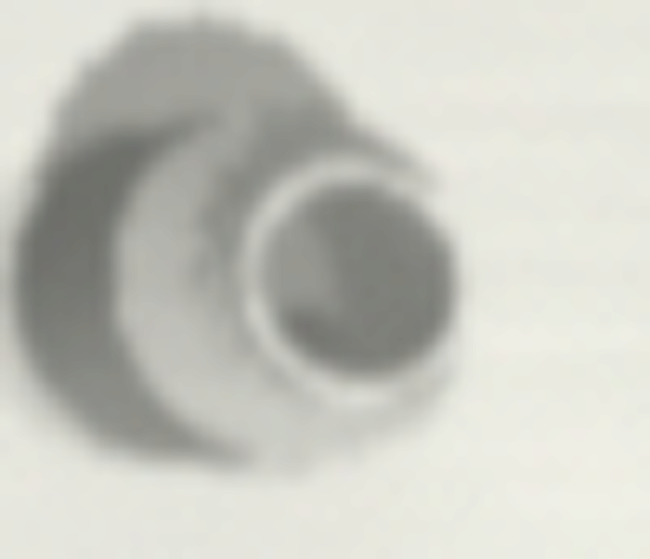

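View pics/s29c.png

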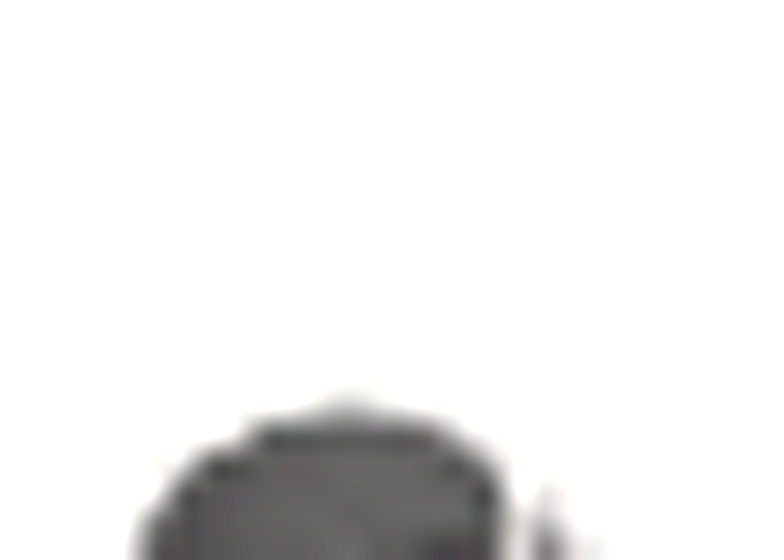

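The scene view shows the beaker upright and free on the pan (340,195), both spares, the closed jar and the cap where they were, and no loose balls. The top view shows a bright, empty beaker floor at (463,205), and the jar is unmoved. I let the arm come to rest, then hand in.

Request:
play_rows --series '[[[-1,0,0,0,0],[-1,0,0,0,0],[-1,0,0,0,0],[-1,0,0,0,0]]]'

```text
t: 31.05
tool_pos: [0.3069, 0.3957, 0.2494]
orientation: [2.215, 2.228, 0.0]
force: [0.5, 0.6, -0.4]
opening: 0.093
```

```bash
python3 -c "
from h import *
s=sensors.read_state();print(s['t'],abs(s['dq']).max())
print(robot.close_job())"
```

```text
31.05 0.004051117292947232
the job is handed in; nothing more can be done
None
```

I moved the loaded beaker from the rack to the pan, let go, re-gripped it low on the flanks and pre-tilted it. I rested its lip inside the jar's mouth at about 37°, tipped it on the rim to about 115°, turned it back and stood it on the pan. The job was handed in at 31 s of the 58 s allowed.

**Last checks**
- The beaker stands upright and released on the pan, and its floor shows empty in the top view.
- No ball lies on the bench or the balance.
- The jar is within 0.2 mm of its starting place.
- The spares, the closed jar, the cap and the look-alikes look unmoved in both views.

**What did not go to plan**
- **Over-tilt:** The pre-tilt against the balance edge overshot to about 70°, more than half tipped. I dragged the beaker back to about 38° on the bench before it went near the jar.
- **First tipping try:** At 5 N the beaker did not pivot and the lip lifted about 16 mm off the rim. I lowered it back and tipped it at 3 N.
- **Extra set-down:** On the way back I let the beaker rock upright on the bench from about 20°, to get a better grip before placing it on the pan.
- **Not confirmed:** The jar's inside is too dark in the pictures to see the balls. That they are in it follows from the empty beaker and none lying elsewhere. I could not read the balance display.

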